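# Get the board out from behind the canisters

### The arm

A 7-joint arm with a two-finger parallel gripper is mounted at the origin on the work surface. World frame = base frame: x ahead of the robot, y to its left, z up, the work surface at z = 0. Lengths are in m, angles in rad, forces in N, time in s.
With the tool pointing down it reaches from about 0.425 to 0.95 m from the base axis. Payload 4.7 kg.
Tool frame: the origin (TCP) lies at the very end of the fingers, on their centre line; the grasp point (between the pads) lies 19 mm behind it; z points along the fingers, y is the direction in which the jaws open and shut (so a half turn about z gives the same grasp; the last joint's range is limited). The gripper opens to 87 mm and grips with 3 to 60 N. Pads are 19 mm wide; open, the fingers measure 117 mm over their backs; the gripper's body (75 mm by 190 mm) begins 51 mm behind the grasp point.
Start: joints at [-1.304, 0.469, -0.049, 1.532, 0.024, 1.141, -0.082], TCP at [0.197, 0.646, 0.223] pointing down, gripper open.
Joint ranges: [-2.59, 2.59], [-0.33, 1.99], [-1.39, 1.29], [0.1, 2.45], [-1.04, 4.18], [0.21, 1.99], [-2.66, 2.66]. Speed limits (rad/s): [2.57, 2.57, 3.14, 3.14, 3.14, 3.14, 3.14].

### API

Orientations are given as a unit quaternion [w, x, y, z].
In Python, from workcell import readout, get_image, workorder gives the robot as it stands.
- The arm moves only by the tool apply_moves, never from a script. Its argument "moves" is text: rows parted by semicolons, each of 7 numbers parted by spaces: the shift along the tool's x, y, z in mm, then the turn, a rotation vector about the tool's x, y, z in rad, then the opening, from 0 (shut) to 1 (fully open). A call has 1 to 12 rows; each row is the pose to reach, as a shift and turn from the pose measured when the call began, along the tool's axes at that moment; what a row does not reach only later rows make up. A row lasts 1/10 s, in which the tool goes at most 50 mm and 8.59 degrees, less where a joint would pass 70% of its speed; a pose out of reach is approached as far as the arm can. A call with a gripper value outside its range is refused whole. The fingers move at their own pace and stop on an object; the grip force is fixed at half the most. Time passes only in rows, so rows that repeat a pose let the fingers close. It gives the time, the measured TCP pose, the force and the opening at its end, in the units of the state.
- readout.observe(): the state, without advancing time (a new reading comes with each control period).
- get_image(name): name is "scene" or "top" or "wrist"; returns a dict with "img" (480x640x3 uint8, blue, green, red), "camera_matrix" (3x3 intrinsics, pixels), "pose" (4x4, takes a point from camera to world coordinates); the wrist camera has in their place "T_tool_cam" (4x4, takes a point from camera to tool coordinates, whose origin is the TCP and whose axes are the flange's). Camera axes: x right, y up, looking along -z (the intrinsics and any distortion apply to the point x, -y, -z); pixel columns grow to the right and rows downward; lengths in m; the calibration is good to about 2 mm. A picture is of the moment at which its call begins: read the wrist's pose just before it. There is no depth.
- workorder.job_done(): hands the job in, once; it reports no verdict.
The state is a dict: "time_s": time; "q": joint angles; "joint_velocities": joint speeds; "effort": joint torques, N m; "tool_pos": TCP position; "tool_rot": TCP orientation; "wrist_force": force on the tool from outside, world axes, zero at the start; "ft_torque": the same for the moment, N m; "width": opening from 0.0 (shut) to 1.0 (fully open).
Only numpy, scipy, OpenCV 4.12 (cv2) and the standard library are available. Lean on these libraries where they do the work, as an engineer would, in place of code of your own. Each camera call takes 0.05 s, during which the arm holds its last target.

### The job

The white chopping board stuck behind the two steel canisters has to go into the drying rack: first set both canisters upright on the black side tray, then lift the board out and stand it on edge, centred, in the rack's one empty slot, and only then put each canister back on the caddy, upright and just where it stood before. Leave the two wooden boards in the rack where they are and do not knock a canister over.

Things in the scene. Friction and masses are not known exactly. Their poses are not given: they have to be found in the camera images.
- round_center (a point): centre (half-way up) of the round steel canister with black lid: upright cylinder, diameter 58 mm, height 150 mm, mass about 0.35 kg. z is up along it. It stands on the caddy's plate beside the square canister, in front of the white board; which of the two is on the left varies.
- square_center (a point): centre (half-way up) of the square steel canister with black lid: 56 x 56 mm, height 140 mm, mass about 0.35 kg. x and y are along its sides, z up. At the start its sides are parallel to the caddy's. The two canisters' centres are 72 mm apart.
- board_center (a point): centre of the white plastic chopping board: 10 mm thick (its x), 120 mm long (its y), 85 mm high (its z), mass about 0.1 kg. It stands on edge in the caddy's slot, loose by 3 mm, its face about 16 mm behind the canisters; it can be pinched across its thickness near its top edge and lifted straight out.
- caddy: fixed grey caddy; origin on the bench, under the plate between and 10 mm behind the canisters; x points from the canisters to the board (away from the robot), y left along the board. Flat plate 6 mm thick with no rim, 150 mm in x (-70 to +80) by 165 mm in y; canisters stand on it at x = -10 mm, y = +36 and -36 mm. The board's slot is at x = +50 mm, running along y: 13 mm wide, of thin metal sheet whose flared mouth ends 42 mm above the bench.
- tray: fixed black side tray, empty: 270 mm in its x by 140 mm in its y, rim 12 mm high, walls and floor 4 to 5 mm thick; origin at the centre of its underside on the bench. There is room for both canisters side by side along x. Lies left or right of the caddy.
- rack: fixed metal drying rack on the bench, on the other side of the caddy from the tray; origin at the centre of its underside. Plate 175 mm in x by 125 mm in y, 6 mm thick, with three slots running along y at x = -52, 0 and +52 mm: each 13 mm wide, 22 mm deep with straight walls, then a mouth flared to about 31 mm whose top is 42 mm above the bench. A wooden board stands in two of the slots.
- slot_pad: thin black rubber strip, 12 x 118 x 2 mm, lying along the floor of the rack's one empty slot (which slot varies); origin at the centre of its underside, 6 mm above the bench; x across the slot, y along it. The white board is to stand on it, centred lengthwise, its foot then 8 mm above the bench.
- woodA_center (a point): centre of one of the two wooden boards standing in the rack: 10 mm thick (x), 100 mm long (y), 70 mm high (z). To be left alone.
- woodB_center (a point): centre of the other wooden board, same size. To be left alone.

How it is judged:
By the outcome, as a careful person would: the job done as asked, in the order asked, and still so for the second after the job is handed in, with the robot touching nothing.
It also fails if it takes over 134 s, if anything falls off the work surface, if the arm or the gripper's body presses on something with over 40 N, if the wrist force passes 120 N, or if a joint passes its speed limit or range.

## Working session

There is one attempt and no reset: what is moved stays moved. The work goes in short steps, Python scripts to look and compute and a tool call to move; the robot and the scene stay as the last step left them, time stands still between calls to the robot, and variables do not carry over. Pictures are saved under pics/ and viewed, and the job is handed in when it is done.

Besides the shell and the picture viewer there is one more tool, called after "Call:" as name(argument=value, ...), one argument or row to a line, values as JSON. apply_moves: Moves the arm, as the interface text tells. Its arguments: {"type":"object","properties":{"moves":{"type":"string"}},"required":["moves"]}

```bash
mkdir -p pics; ls; python3 - <<'E'
from workcell import readout, get_image
import cv2
s=readout.observe(); print(s)
for n in ("scene","top","wrist"):
    d=get_image(n); cv2.imwrite(f"pics/{n}0.png",d["img"]); print(n,{k:v for k,v in d.items() if k!="img"})
E
```

```text
pics
{'time_s': 0.0, 'q': array([-1.30391014,  0.46943335, -0.04858665,  1.5337118 ,  0.02408708,
        1.14102429, -0.08227003]), 'joint_velocities': array([-0.00194059,  0.00265038,  0.00047844,  0.00078411, -0.00200438,
        0.00038733,  0.00097658]), 'effort': array([ 1.23919835e-03, -5.07953668e+01, -7.91318575e-02, -2.36154234e+01,
       -6.10072422e-02,  3.78432067e-02,  1.63055493e-04]), 'tool_pos': array([0.1965694 , 0.6450966 , 0.22149731]), 'tool_rot': array([-1.13380038e-04,  1.47330149e-01,  9.89086870e-01, -9.89355530e-04]), 'wrist_force': array([-0.26598051, -0.10956298, -0.64077653]), 'ft_torque': array([-0.04921093, -0.00679811, -0.06063661]), 'width': 1.0013245885992916}
scene {'camera_matrix': array([[615.0880161 ,   0.        , 316.87600761],
       [  0.        , 615.0880161 , 248.89941998],
       [  0.        ,   0.        ,   1.        ]]), 'pose': array([[ 0.8810316 , -0.38116896,  0.28016698,  0.86071847],
       [ 0.47300615,  0.71853841, -0.50987031, -0.5925073 ],
       [-0.006964  ,  0.58173256,  0.81335031,  1.02091287],
       [ 0.        ,  0.  
[... 302 characters left out ...]
, -0.01313879, -0.01963504, -0.00490669],
       [-0.02017212,  0.04207674,  0.99891072,  0.95941111],
       [ 0.        ,  0.        ,  0.        ,  1.        ]])}
wrist {'camera_matrix': array([[388.62179692,   0.        , 313.53169232],
       [  0.        , 388.62179692, 241.48198569],
       [  0.        ,   0.        ,   1.        ]]), 'T_tool_cam': array([[ 1.60453023e-03,  9.68045284e-01,  2.50770320e-01,
         6.76148443e-02],
       [ 9.99998601e-01, -1.43475665e-03, -8.59824934e-04,
         2.13753281e-04],
       [-4.72555088e-04,  2.50771349e-01, -9.68046232e-01,
        -1.61305183e-01],
       [ 0.00000000e+00,  0.00000000e+00,  0.00000000e+00,
         1.00000000e+00]])}
```

View pics/scene0.png

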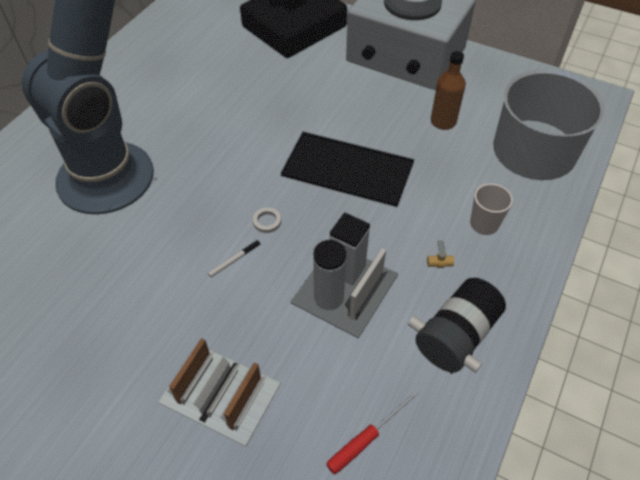

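View pics/top0.png

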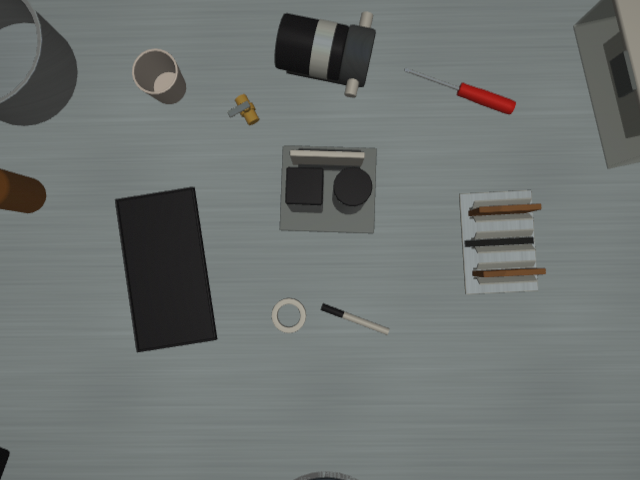

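View pics/wrist0.png

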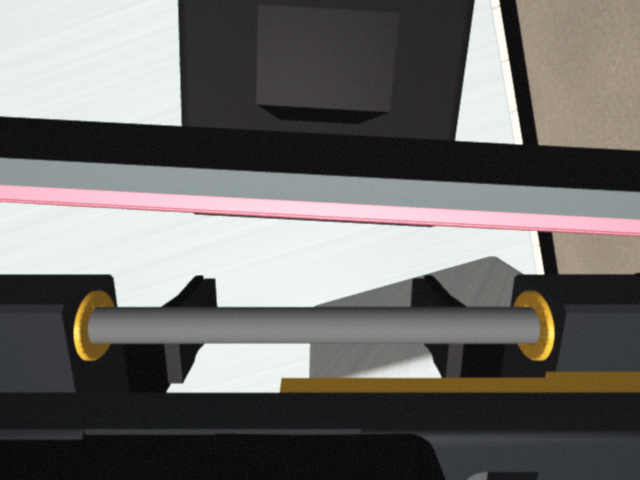

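```bash
python3 - <<'E'
import cv2
d=cv2.imread("pics/top0.png"); s=cv2.imread("pics/scene0.png")
a=cv2.resize(d[135:245,265:390],None,fx=6,fy=5.4,interpolation=cv2.INTER_CUBIC);cv2.imwrite("pics/c1.png",cv2.convertScaleAbs(a,alpha=1.6))
a=cv2.resize(d[180:305,450:560],None,fx=4.8,fy=4.8,interpolation=cv2.INTER_CUBIC);cv2.imwrite("pics/c2.png",cv2.convertScaleAbs(a,alpha=1.3))
a=cv2.resize(s[205:340,285:405],None,fx=4.4,fy=4.4,interpolation=cv2.INTER_CUBIC);cv2.imwrite("pics/c3.png",cv2.convertScaleAbs(a,alpha=1.6))
E
```

```text
(no output)
```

View pics/c1.png

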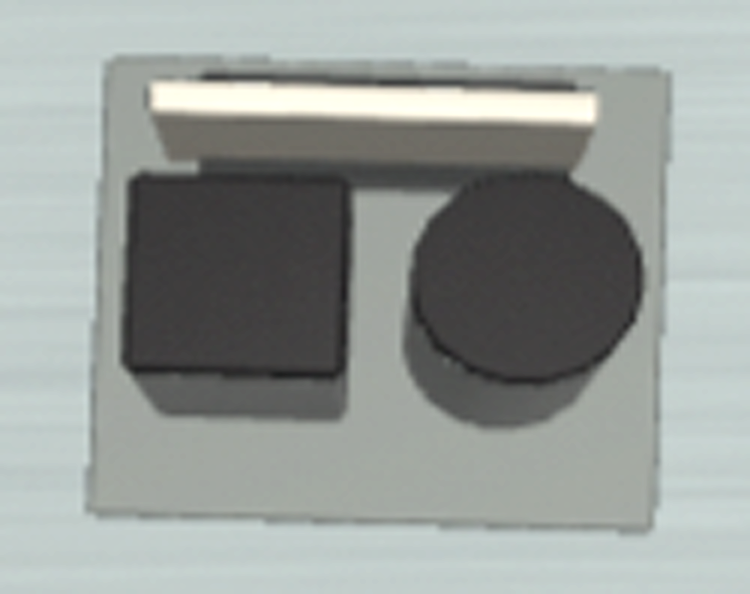

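View pics/c2.png

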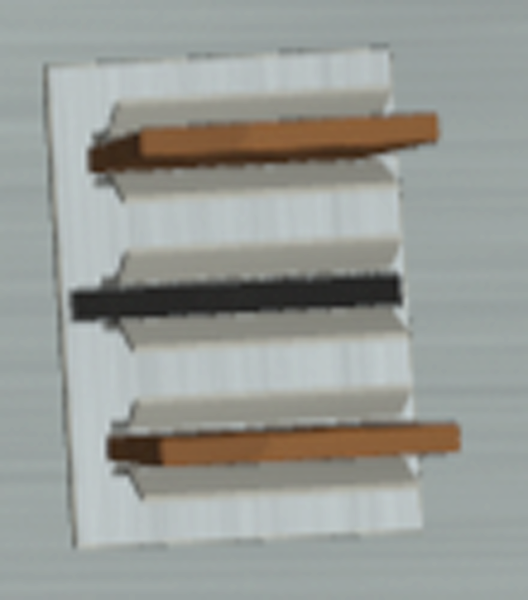

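View pics/c3.png

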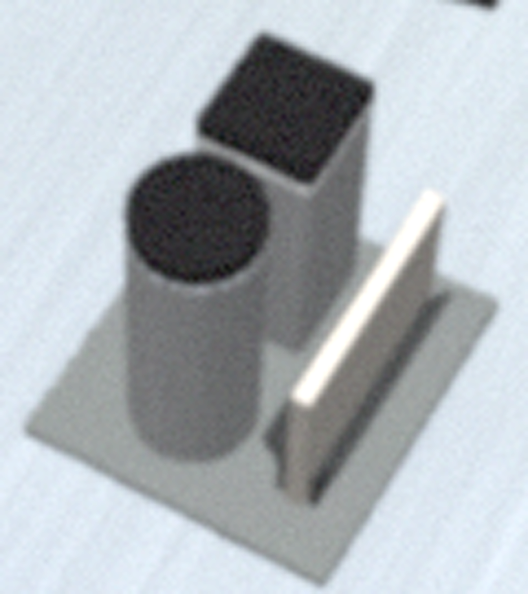

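```bash
cat > h.py <<'E'
import numpy as np, cv2
from workcell import readout, get_image
from scipy.spatial.transform import Rotation as R
def Rq(q): return R.from_quat([q[1],q[2],q[3],q[0]])
def cam(d,s=None):
    if "pose" in d: return d["camera_matrix"],d["pose"]
    T=np.eye(4);T[:3,:3]=Rq(s["tool_rot"]).as_matrix();T[:3,3]=s["tool_pos"]
    return d["camera_matrix"],T@d["T_tool_cam"]
def ray(K,P,uv):
    uv=np.atleast_2d(uv).astype(float)
    c=np.c_[(uv[:,0]-K[0,2])/K[0,0],-(uv[:,1]-K[1,2])/K[1,1],-np.ones(len(uv))]
    return P[:3,3],c@P[:3,:3].T
def onz(K,P,uv,z):
    o,r=ray(K,P,uv); return o+r*((z-o[2])/r[:,2])[:,None]
def proj(K,P,X):
    c=(np.atleast_2d(X)-P[:3,3])@P[:3,:3]
    return np.c_[K[0,0]*c[:,0]/-c[:,2]+K[0,2],-K[1,1]*c[:,1]/-c[:,2]+K[1,2]]
def big(mask,roi=None):
    m=mask.astype(np.uint8)
    if roi:
        z=np.zeros_like(m);x0,y0,x1,y1=roi;z[y0:y1,x0:x1]=m[y0:y1,x0:x1];m=z
    cs,_=cv2.findContours(m,cv2.RETR_EXTERNAL,cv2.CHAIN_APPROX_NONE)
    return sorted(cs,key=cv2.contourArea)[-1]
E
python3 - <<'E'
from h import *
d=get_image("top");K,P=cam(d);im=d["img"];g=im.max(2)
e=get_image("scene");K2,P2=cam(e);im2=e["img"];g2=im2.max(2)
def rect(c):
    r=cv2.minAreaRect(c);return cv2.boxPoints(r)
def pr(n,x):print(n,np.round(np.asarray(x)*1000,1).tolist())
def summ(n,X):
    c=X.mean(0);e1=X[1]-X[0];e2=X[2]-X[1]
    pr(n,c);print('  sizes',np.linalg.norm(e1)*1e3,np.linalg.norm(e2)*1e3,'ang',np.degrees([np.arctan2(e1[1],e1[0]),np.arctan2(e2[1],e2[0])]))
# print sample intensities
print('caddy px',im[225,290],'bench',im[225,270],'lid',im[185,300],'side',im[208,305],'board',im[153,330],'pad',im[242,500],'tray',im[270,160],'rack',im[285,500])
# caddy hull corners: color distance
b=cv2.GaussianBlur(im,(3,3),0).astype(int)
for z,n,thr,roi in [(0.146,'sq',40,(280,160,328,215)),(0.156,'rd',40,(328,160,380,215))]:
    c=big((g<thr),roi);
    print(n,cv2.contourArea(c),cv2.boundingRect(c),cv2.minAreaRect(c))
    if n=='sq': summ(n,onz(K,P,rect(c),z))
    else:
        (x,y),ax,a=cv2.fitEllipse(c);print(ax);pr(n,onz(K,P,[[x,y]],z))
c=big(g<60,(100,170,230,370));print(cv2.minAreaRect(c));summ('tray',onz(K,P,rect(c),.012))
c=big(g<60,(455,230,545,255));print(cv2.minAreaRect(c));summ('pad',onz(K,P,rect(c),.008))
c=big(g>150,(285,140,370,170));print(cv2.minAreaRect(c));summ('board',onz(K,P,rect(c),.091))
for roi in [(450,190,560,225),(450,255,560,290)]:
    m=(im[:,:,2].astype(int)-im[:,:,0]>30);c=big(m,roi);print(cv2.minAreaRect(c))
# hand-corners from upscaled crops
cad=np.array([[108,58],[670,70],[652,530],[90,515]])/[6,5.4]+[265-.4,135-.4]
summ('caddy',onz(K,P,cad,.006))
rk=np.array([[48,64],[390,46],[422,526],[74,547]])/4.8+[450-.4,180-.4]
summ('rack',onz(K,P,rk,.006))
c2=np.array([[25,430],[322,583],[497,305]])/4.4+[285-.4,205-.4]
pr('caddy scene corners',onz(K2,P2,c2,.006)); pr('caddy top corners',onz(K,P,cad,.006))
bt=np.array([[433,193],[300,398]])/4.4+[285-.4,205-.4];pr('board top scene',onz(K2,P2,bt,.091))
E
```

```text
caddy px [101 105 102] bench [125 126 119] lid [38 37 38] side [58 59 58] board [148 159 163] pad [31 32 32] tray [32 33 33] rack [152 152 146]
sq 1287.5 (286, 167, 38, 38) ((304.5, 185.5), (37.0, 37.0), 90.0)
sq [589.4, 23.8, 146.0]
  sizes 55.376352346339566 55.50583584888832 ang [-90.9062817  179.25397766]
rd 207.5 (337, 167, 33, 13) ((353.0, 173.0), (12.0, 32.0), 90.0)
(11.266744613647461, 32.3383903503418)
rd [[605.5, -47.7, 156.0]]
((165.24713134765625, 269.01641845703125), (154.950439453125, 81.33688354492188), 81.52884674072266)
tray [466.9, 272.4, 12.0]
  sizes 142.78537791226947 269.0692163549053 ang [ -82.37636947 -171.72313488]
((498.89691162109375, 241.8502197265625), (7.1735029220581055, 68.0547103881836), 86.42366790771484)
pad [505.9, -306.1, 8.0]
  sizes 116.90181861235439 12.3755279296046 ang [ -87.15444005 -178.1145571 ]
((326.99658203125, 153.60928344726562), (72.12104034423828, 4.091752529144287), 1.7899105548858643)
board [647.8, -10.8, 91.0]
  sizes 6.593533925904222 115.19631408412494 ang [ -2.38344571 -92.74325146]
((509.5234680175781, 208.44613647460938), (7.568471908569336, 61.336158752441406), 86.98721313476562)
((514.0056762695312, 272.1188049316406), (6.1359052658081055, 62.2152214050293), 87.27368927001953)
caddy [602.7, -12.1, 6.0]
  sizes 164.33251249890242 149.4954440360288 ang [-92.32069717 177.0231824 ]
rack [507.4, -305.6, 6.0]
  sizes 123.26210961683537 173.25925070456955 ang [ -87.81053142 -177.88432532]
caddy scene corners [[525.6, -90.7, 6.0], [671.9, -96.7, 6.0], [680.1, 64.8, 6.0]]
caddy top corners [[680.6, 66.4, 6.0], [674.0, -97.8, 6.0], [524.7, -90.1, 6.0], [531.7, 73.1, 6.0]]
board top scene [[648.5, 48.9, 91.0], [643.7, -68.1, 91.0]]
```

```bash
cat >> h.py <<'E'
def goal(x,y,z,th):
    s=readout.observe(); Rt=Rq(s["tool_rot"]); t=np.radians(th)
    Y=[np.cos(t),np.sin(t),0];X=[-np.sin(t),np.cos(t),0]
    Rg=R.from_matrix(np.c_[X,Y,[0,0,-1]])
    sh=Rt.inv().apply(np.array([x,y,z])-s["tool_pos"])*1e3
    rv=(Rt.inv()*Rg).as_rotvec()
    ax=Rt.as_matrix()[:,1]
    print('goal',x,y,z,th,'-> shift',np.round(sh,1),'rot',np.round(rv,4),'| now',np.round(s["tool_pos"],4),'th',round(float(np.degrees(np.arctan2(ax[1],ax[0]))),2),'w',round(float(s["width"]),3),'F',np.round(s["wrist_force"],1),'t',round(s["time_s"],2),'q7',round(float(s['q'][6]),2))
E
python3 -c "
from h import *
goal(.60,-.09,.27,-2.65)"
```

```text
goal 0.6 -0.09 0.27 -2.65 -> shift [-600.2 -586.   -47.4] rot [-7.0000e-04  6.0000e-04  1.3213e+00] | now [0.1966 0.6455 0.2221] th 73.06 w 1.001 F [ 0.4 -0.4  0.1] t 0.25 q7 -0.08
```

Call:
apply_moves(
  moves="-15 -14 -20 0 0 0.05 1; -50 -48 -47 0 0 0.15 1; -85 -83 -47 0 0 0.25 1; -120 -117 -47 0 0 0.35 1; -155 -151 -47 0 0 0.45 1; -185 -180 -47 0 0 0.55 1; -215 -210 -47 0 0 0.65 1; -245 -240 -47 0 0 0.75 1; -275 -268 -47 0 0 0.85 1; -300 -293 -47 0 0 0.95 1; -325 -317 -47 0 0 1.05 1; -350 -342 -47 0 0 1.15 1",
)

```text
time_s: 1.45
tool_pos: [0.4323, 0.215, 0.2696]
tool_rot: [0.0, 0.663, 0.749, -0.0]
wrist_force: [0.7, 0.3, -0.0]
width: 1.002
```

```bash
python3 -c "
from h import *
goal(.60,-.09,.27,-2.65)"
```

```text
goal 0.6 -0.09 0.27 -2.65 -> shift [-3.230e+02  1.297e+02 -3.000e-01] rot [1.000e-04 3.000e-04 1.672e-01] | now [0.4323 0.215  0.2696] th 6.93 w 1.002 F [ 0.7  0.3 -0. ] t 1.45 q7 -0.38
```

Call:
apply_moves(
  moves="-30 12 0 0 0 0.03 1; -65 26 0 0 0 0.06 1; -100 40 0 0 0 0.09 1; -135 54 0 0 0 0.12 1; -170 68 0 0 0 0.15 1; -205 82 0 0 0 0.167 1; -240 96 0 0 0 0.167 1; -275 110 0 0 0 0.167 1; -305 122 0 0 0 0.167 1; -323 129.7 0 0 0 0.167 1; -323 129.7 0 0 0 0.167 1; -323 129.7 0 0 0 0.167 1",
)

```text
time_s: 2.65
tool_pos: [0.5997, -0.0896, 0.2693]
tool_rot: [-0.0, 0.723, 0.691, -0.0]
wrist_force: [-0.4, 0.4, -0.3]
width: 1.0
```

```bash
python3 -c "
from h import *
goal(.60,-.09,.27,-2.65)
d=get_image('wrist');cv2.imwrite('pics/w1.png',d['img'])"
```

```text
goal 0.6 -0.09 0.27 -2.65 -> shift [-0.4  0.3 -0.7] rot [-0.0009 -0.0003  0.    ] | now [ 0.5997 -0.0896  0.2693] th -2.65 w 1.0 F [-0.4  0.4 -0.3] t 2.65 q7 0.23
```

View pics/w1.png

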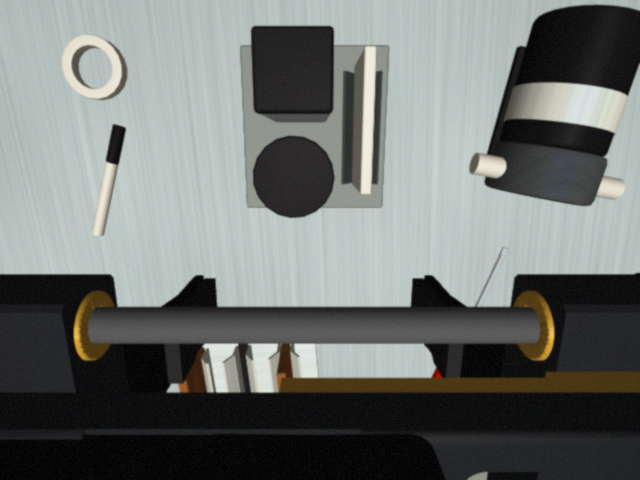

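```bash
cat > m.py <<'E'
from h import *
s=readout.observe();d=get_image('wrist');K,P=cam(d,s);im=d['img'];g=im.max(2)
def summ(n,c,z):
    X=onz(K,P,cv2.boxPoints(cv2.minAreaRect(c)),z);e1=X[1]-X[0];e2=X[2]-X[1]
    print(n,np.round(X.mean(0)*1e3,1),'sz',np.round([np.linalg.norm(e1)*1e3,np.linalg.norm(e2)*1e3],1),'ang',np.round([np.degrees(np.arctan2(e[1],e[0])) for e in(e1,e2)],2))
E
python3 - <<'E'
from m import *
print(im[60,290],im[118,290],im[176,293],im[200,250],im[200,200],im[100,371],im[100,355])
c=big(g<45,(240,10,345,128));print(cv2.minAreaRect(c));summ('sq',c,.146)
c=big(g<45,(240,128,340,225));(x,y),ax,a=cv2.fitEllipse(c);print(x,y,ax);print('rd',onz(K,P,[[x,y]],.156)*1e3)
for t in (200,210,220):
  c=big(im.min(2)>t,(352,35,385,202));print(cv2.minAreaRect(c));summ('board',c,.091)
# caddy corners
b=cv2.GaussianBlur(im,(3,3),0);hue=(abs(b.max(2).astype(int)-145)<20)
cv2.imwrite('pics/w1c.png',cv2.resize(im[20:220,230:400],None,fx=3,fy=3,interpolation=cv2.INTER_CUBIC))
E
```

```text
[36 34 36] [76 79 77] [40 42 42] [143 154 146] [189 192 180] [224 234 239] [82 88 92]
((293.0, 72.0), (86.0, 80.0), 90.0)
sq [591.2  24.9 146. ] sz [53.  54.3] ang [ -2.48 -91.75]
293.4427185058594 177.70492553710938 (77.91568756103516, 79.1067123413086)
rd [[588.15696371 -44.63701309 156.        ]]
((368.189453125, 121.50653076171875), (9.029117584228516, 145.32742309570312), 1.9749338626861572)
board [649.4  -9.1  91. ] sz [116.4   7.2] ang [87.31 -4.29]
((367.9808349609375, 121.499267578125), (8.301554679870605, 145.27720642089844), 2.2025980949401855)
board [649.3  -9.1  91. ] sz [116.3   6.7] ang [87.08 -4.49]
((368.11029052734375, 121.5226058959961), (7.43934440612793, 143.23512268066406), 2.12109637260437)
board [649.4  -9.1  91. ] sz [114.7   6. ] ang [87.19 -4.42]
```

View pics/w1c.png

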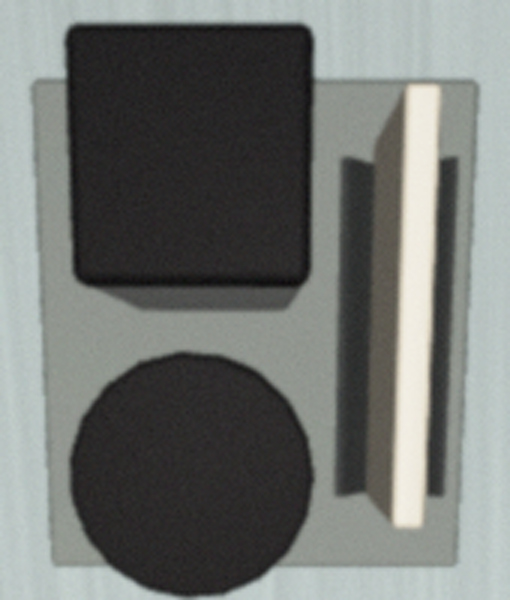

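```bash
python3 -c "
from h import *
goal(.5903,.0245,.19,-2.65)
goal(.5903,.0245,.103,-2.65)"
```

```text
goal 0.5903 0.0245 0.19 -2.65 -> shift [112.2 -14.2  79.6] rot [-0.0006 -0.0008  0.0023] | now [ 0.5996 -0.0883  0.2695] th -2.52 w 1.003 F [-0.7  0.   0.6] t 2.75 q7 0.23
goal 0.5903 0.0245 0.103 -2.65 -> shift [112.2 -14.2 166.6] rot [-0.0006 -0.0008  0.0023] | now [ 0.5996 -0.0883  0.2695] th -2.52 w 1.003 F [-0.7  0.   0.6] t 2.75 q7 0.23
```

Call:
apply_moves(
  moves="25 -3 0 0 0 0 1; 55 -7 10 0 0 0 1; 85 -11 40 0 0 0.002 1; 105 -13 65 0 0 0.002 1; 112 -14 80 0 0 0.002 1; 112 -14 80 0 0 0.002 1; 112 -14 80 0 0 0.002 1; 112 -14 80 0 0 0.002 1",
)

```text
time_s: 3.55
tool_pos: [0.5913, 0.0236, 0.191]
tool_rot: [0.0, 0.723, 0.69, 0.001]
wrist_force: [-0.6, -0.4, -0.3]
width: 0.998
```

```bash
python3 -c "
from h import *
for i in range(5):
  goal(.5903,.0245,.103,-2.65);get_image('top')"
```

```text
goal 0.5903 0.0245 0.103 -2.65 -> shift [ 0.8 -1.2 88. ] rot [ 0.0019 -0.001  -0.0006] | now [0.5913 0.0236 0.191 ] th -2.68 w 0.998 F [-0.6 -0.4 -0.3] t 3.55 q7 0.06
goal 0.5903 0.0245 0.103 -2.65 -> shift [ 0.9 -1.2 88. ] rot [ 0.0019 -0.0011 -0.0008] | now [0.5913 0.0234 0.191 ] th -2.7 w 0.997 F [-0.2  0.4 -0. ] t 3.6 q7 0.06
goal 0.5903 0.0245 0.103 -2.65 -> shift [ 0.9 -1.1 87.9] rot [ 0.0017 -0.0012 -0.001 ] | now [0.5912 0.0234 0.1909] th -2.71 w 0.997 F [0.5 0.5 0.1] t 3.65 q7 0.06
goal 0.5903 0.0245 0.103 -2.65 -> shift [ 0.9 -0.9 87.6] rot [ 0.0013 -0.0011 -0.001 ] | now [0.5911 0.0235 0.1907] th -2.71 w 1.006 F [ 0.3 -0.7  0.2] t 3.7 q7 0.06
goal 0.5903 0.0245 0.103 -2.65 -> shift [ 0.8 -0.8 87.4] rot [ 0.0009 -0.0011 -0.0008] | now [0.5909 0.0236 0.1904] th -2.69 w 0.995 F [-0.5  0.3 -0.2] t 3.75 q7 0.06
```

Call:
apply_moves(
  moves="1 -1 25 0 0 0 1; 1 -1 50 0 0 0 1; 1 -1 75 0 0 0 1; 1 -1 87.5 0 0 0 1; 1 -1 87.5 0 0 0 1; 1 -1 87.5 0 0 0 1",
)

```text
time_s: 4.4
tool_pos: [0.5906, 0.0247, 0.1035]
tool_rot: [0.0, 0.724, 0.69, 0.001]
wrist_force: [0.2, -0.3, -0.5]
width: 0.999
```

```bash
python3 -c "
from h import *
for i in range(3):
  goal(.5903,.0245,.103,-2.65);d=get_image('wrist')
cv2.imwrite('pics/w2.png',d['img']);cv2.imwrite('pics/s2.png',get_image('scene')['img'])"
```

```text
goal 0.5903 0.0245 0.103 -2.65 -> shift [-0.2 -0.3  0.5] rot [ 0.0017 -0.0011 -0.0009] | now [0.5906 0.0247 0.1035] th -2.7 w 0.999 F [ 0.2 -0.3 -0.5] t 4.4 q7 0.11
goal 0.5903 0.0245 0.103 -2.65 -> shift [-0.2 -0.6  0.9] rot [ 0.0027 -0.0013 -0.0008] | now [0.5909 0.0247 0.1039] th -2.7 w 1.004 F [ 0.1 -0.6  0.9] t 4.45 q7 0.11
goal 0.5903 0.0245 0.103 -2.65 -> shift [-0.3 -0.7  1.1] rot [ 0.0031 -0.0015 -0.0008] | now [0.591  0.0247 0.1041] th -2.69 w 0.999 F [ 1.4  0.3 -0.1] t 4.5 q7 0.11
```

View pics/w2.png

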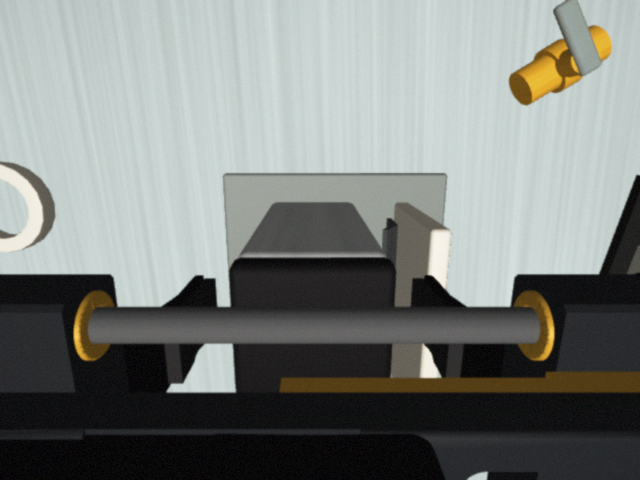

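The wrist view shows the square lid spanning columns 233–394, centred between the fingers (217–412). Closing.

Call:
apply_moves(
  moves="0 0 1 0.003 -0.001 0 0.6; 0 0 1 0.003 -0.001 0 0.3; 0 0 1 0.003 -0.001 0 0; 0 0 1 0.003 -0.001 0 0; 0 0 1 0.003 -0.001 0 0; 0 0 1 0.003 -0.001 0 0; 0 0 1 0.003 -0.001 0 0; 0 0 1 0.003 -0.001 0 0",
)

```text
time_s: 5.4
tool_pos: [0.5907, 0.0249, 0.1029]
tool_rot: [-0.0, 0.723, 0.69, 0.0]
wrist_force: [0.2, 0.1, 0.8]
width: 0.639
```

```bash
python3 -c "
from h import *
goal(.5903,.0245,.21,-2.65)
goal(.526,.281,.21,-2.65)"
```

```text
goal 0.5903 0.0245 0.21 -2.65 -> shift [  -0.3   -0.4 -107.1] rot [-0.0004 -0.0006 -0.0006] | now [0.5907 0.0249 0.1029] th -2.68 w 0.639 F [0.2 0.1 0.8] t 5.4 q7 0.11
goal 0.526 0.281 0.21 -2.65 -> shift [ 252.9  -76.7 -106.9] rot [-0.0004 -0.0006 -0.0006] | now [0.5907 0.0249 0.1029] th -2.68 w 0.639 F [0.2 0.1 0.8] t 5.4 q7 0.11
```

Call:
apply_moves(
  moves="0 0 -8 0 0 0 0; 0 0 -25 0 0 0 0; 0 0 -50 0 0 0 0; 0 0 -75 0 0 0 0; 5 -2 -95 0 0 0 0; 20 -6 -107 0 0 0 0; 45 -14 -107 0 0 0 0; 75 -23 -107 0 0 0 0; 105 -32 -107 0 0 0 0; 135 -41 -107 0 0 0 0; 165 -50 -107 0 0 0 0; 195 -59 -107 0 0 0 0",
)

```text
time_s: 6.6
tool_pos: [0.5399, 0.2232, 0.2098]
tool_rot: [-0.001, 0.724, 0.69, -0.001]
wrist_force: [-0.2, -0.7, -4.3]
width: 0.644
```

```bash
python3 -c "
from h import *
goal(.526,.281,.15,-2.68)
cv2.imwrite('pics/s3.png',get_image('scene')['img'])"
```

```text
goal 0.526 0.281 0.15 -2.68 -> shift [ 57.1 -16.5  59.8] rot [-0.0015  0.0001 -0.0003] | now [0.5399 0.2232 0.2098] th -2.7 w 0.644 F [-0.2 -0.7 -4.3] t 6.6 q7 -0.33
```

View pics/s3.png

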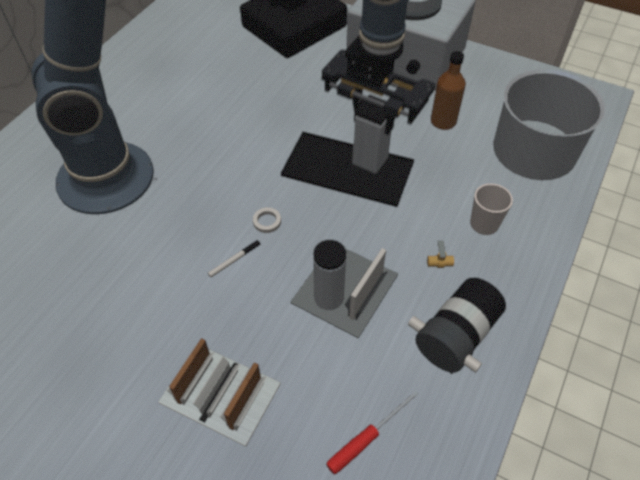

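Call:
apply_moves(
  moves="20 -6 5 0 0 0 0; 40 -12 20 0 0 0 0; 55 -16 40 0 0 0 0; 57 -16.5 60 0 0 0 0; 57 -16.5 80 0 0 0 0; 57 -16.5 95 0 0 0 0; 57 -16.5 102 0 0 0 0; 57 -16.5 105 0 0 0 0; 57 -16.5 105 0 0 0 0; 57 -16.5 105 0 0 0 0",
)

```text
time_s: 7.65
tool_pos: [0.5238, 0.2894, 0.1056]
tool_rot: [-0.003, 0.721, 0.693, 0.001]
wrist_force: [0.3, -0.1, -3.6]
width: 0.639
```

```bash
python3 -c "
from h import *
for i in range(3):
  goal(.526,.281,.1015,-2.68);d=get_image('top')
"
```

```text
goal 0.526 0.281 0.1015 -2.68 -> shift [-8.3  2.5  4.1] rot [-0.0021 -0.006   0.0077] | now [0.5238 0.2894 0.1056] th -2.24 w 0.639 F [ 0.3 -0.1 -3.6] t 7.65 q7 -0.38
goal 0.526 0.281 0.1015 -2.68 -> shift [-8.4  2.5  4.1] rot [-0.0021 -0.0062  0.0077] | now [0.5238 0.2895 0.1057] th -2.24 w 0.635 F [ 0.1 -0.4 -3.8] t 7.7 q7 -0.38
goal 0.526 0.281 0.1015 -2.68 -> shift [-8.4  2.6  4.1] rot [-0.0022 -0.0062  0.0078] | now [0.5237 0.2894 0.1057] th -2.23 w 0.644 F [-0.1 -0.3 -3.2] t 7.75 q7 -0.38
```

Call:
apply_moves(
  moves="-4 1 0 -0.001 -0.003 0.004 0; -8.4 2.5 1 -0.002 -0.006 0.008 0; -8.4 2.5 2 -0.002 -0.006 0.008 0; -8.4 2.5 3 -0.002 -0.006 0.008 0; -8.4 2.5 3.4 -0.002 -0.006 0.008 0; -8.4 2.5 3.4 -0.002 -0.006 0.008 0; -8.4 2.5 3.4 -0.002 -0.006 0.008 0; -8.4 2.5 3.4 -0.002 -0.006 0.008 0",
)

```text
time_s: 8.6
tool_pos: [0.5258, 0.2811, 0.1021]
tool_rot: [-0.0, 0.723, 0.69, -0.0]
wrist_force: [-1.0, 0.6, -4.3]
width: 0.641
```

```bash
python3 -c "
from h import *
for i in range(2):
  goal(.526,.281,.1015,-2.68);d=get_image('scene')
cv2.imwrite('pics/s4.png',d['img'][80:280,240:460])
"
```

```text
goal 0.526 0.281 0.1015 -2.68 -> shift [-0.1  0.2  0.6] rot [-0.0003 -0.0001  0.0001] | now [0.5258 0.2811 0.1021] th -2.68 w 0.641 F [-1.   0.6 -4.3] t 8.6 q7 -0.37
goal 0.526 0.281 0.1015 -2.68 -> shift [-0.   0.2  0.6] rot [-0.0004 -0.0001  0.    ] | now [0.5258 0.281  0.1021] th -2.68 w 0.642 F [-0.1  0.3 -3.8] t 8.65 q7 -0.37
```

View pics/s4.png

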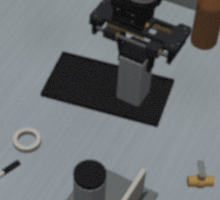

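Call:
apply_moves(
  moves="0 0 0.5 0 0 0 0; 0 0 1 0 0 0 0; 0 0 1 0 0 0 0; 0 0 1 0 0 0 0",
)

```text
time_s: 9.1
tool_pos: [0.5258, 0.281, 0.1011]
tool_rot: [-0.0, 0.723, 0.69, -0.0]
wrist_force: [0.0, 0.2, -4.3]
width: 0.643
```

Call:
apply_moves(
  moves="0 0 0.5 0 0 0 0; 0 0 0.7 0 0 0 0; 0 0 0.7 0 0 0 0; 0 0 0.7 0 0 0 0",
)

```text
time_s: 9.5
tool_pos: [0.5259, 0.281, 0.1009]
tool_rot: [-0.0, 0.723, 0.69, 0.0]
wrist_force: [-1.3, -0.8, 2.9]
width: 0.638
```

Call:
apply_moves(
  moves="0 0 0 0 0 0 0.7; 0 0 0 0 0 0 0.8; 0 0 0 0 0 0 1; 0 0 0 0 0 0 1; 0 0 0 0 0 0 1; 0 0 -15 0 0 0 1; 0 0 -45 0 0 0 1; 0 0 -90 0 0 0 1; 0 0 -110 0 0 0 1; 0 0 -110 0 0 0 1; 0 0 -110 0 0 0 1",
)

```text
time_s: 10.6
tool_pos: [0.5259, 0.281, 0.2118]
tool_rot: [-0.0, 0.723, 0.69, 0.001]
wrist_force: [-0.4, 0.1, -1.2]
width: 1.0
```

```bash
python3 -c "
from h import *
goal(.5872,-.0465,.21,-2.65)
cv2.imwrite('pics/t4.png',get_image('top')['img'])
"
```

```text
goal 0.5872 -0.0465 0.21 -2.65 -> shift [-324.3   76.6    1.4] rot [ 0.0005 -0.0014 -0.0006] | now [0.5259 0.281  0.2118] th -2.68 w 1.0 F [-0.4  0.1 -1.2] t 10.6 q7 -0.43
```

View pics/t4.png

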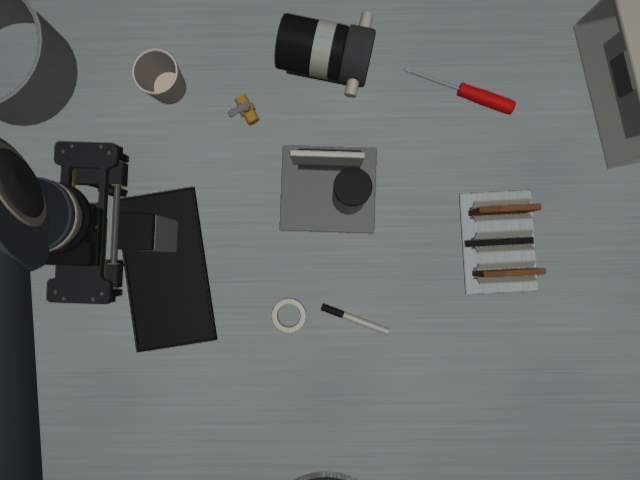

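Call:
apply_moves(
  moves="-15 4 0 0 0 0 1; -45 11 0 0 0 0 1; -80 19 0 0 0 0 1; -120 28 0 0 0 0 1; -160 38 0 0 0 0 1; -200 48 0 0 0 0 1; -240 57 0 0 0 0 1; -275 65 0 0 0 0 1; -305 72 0 0 0 0 1; -324 77 0 0 0 0 1; -324 77 0 0 0 0 1; -324 77 0 0 0 0 1",
)

```text
time_s: 11.85
tool_pos: [0.5862, -0.0468, 0.2096]
tool_rot: [-0.001, 0.724, 0.69, -0.001]
wrist_force: [0.3, 0.3, -0.2]
width: 1.001
```

Call:
apply_moves(
  moves="0 0 0 0 0 0 1; 0 0 0 0 0 0 1",
)

```text
time_s: 12.05
tool_pos: [0.5858, -0.0453, 0.2092]
tool_rot: [-0.002, 0.723, 0.691, -0.001]
wrist_force: [0.6, -0.3, -0.4]
width: 0.996
```

```bash
python3 -c "
from h import *
goal(.5872,-.0465,.103,-2.65)
"
```

```text
goal 0.5872 -0.0465 0.103 -2.65 -> shift [ -1.2   1.9 106.1] rot [-0.0044 -0.0007  0.0005] | now [ 0.5858 -0.0453  0.2092] th -2.62 w 0.996 F [ 0.6 -0.3 -0.4] t 12.05 q7 0.18
```

Call:
apply_moves(
  moves="-1.5 2.3 20 -0.004 0 0 1; -1.5 2.3 45 -0.004 0 0 1; -1.5 2.3 70 -0.004 0 0 1; -1.5 2.3 95 -0.004 0 0 1; -1.5 2.3 106 -0.004 0 0 1; -1.5 2.3 106 -0.004 0 0 1; -1.5 2.3 106 -0.004 0 0 1; -1.5 2.3 106 -0.004 0 0 1",
)

```text
time_s: 12.85
tool_pos: [0.5886, -0.0468, 0.1045]
tool_rot: [0.0, 0.723, 0.691, 0.001]
wrist_force: [0.1, 0.2, 0.2]
width: 0.996
```

```bash
python3 -c "
from h import *
d=get_image('wrist')
goal(.5876,-.0468,.103,-2.65)
cv2.imwrite('pics/w5.png',d['img'])
"
```

```text
goal 0.5876 -0.0468 0.103 -2.65 -> shift [-0.  -1.   1.5] rot [ 0.0021 -0.0009  0.0006] | now [ 0.5885 -0.0468  0.1045] th -2.61 w 0.999 F [0.2 0.7 0. ] t 12.9 q7 0.25
```

View pics/w5.png

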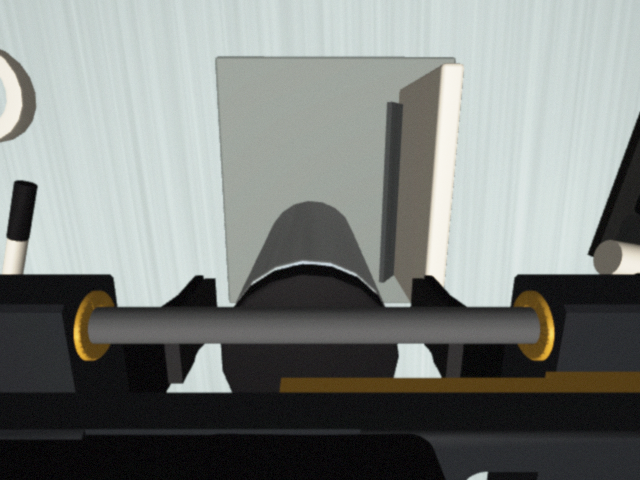

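The lid spans columns 222–398 (mid 310) versus finger mid 314.5, so I shift about −1.2 mm along the jaw and close.

Call:
apply_moves(
  moves="0 -1.2 1.3 0.002 -0.001 0 1; 0 -1.2 1.3 0.002 -0.001 0 1; 0 -1.2 1.3 0.002 -0.001 0 0.6; 0 -1.2 1.3 0.002 -0.001 0 0.3; 0 -1.2 1.3 0.002 -0.001 0 0; 0 -1.2 1.3 0.002 -0.001 0 0; 0 -1.2 1.3 0.002 -0.001 0 0; 0 -1.2 1.3 0.002 -0.001 0 0; 0 -1.2 1.3 0.002 -0.001 0 0",
)

```text
time_s: 13.8
tool_pos: [0.5873, -0.0467, 0.1031]
tool_rot: [0.0, 0.723, 0.691, -0.0]
wrist_force: [-1.0, 0.5, -0.1]
width: 0.661
```

```bash
python3 -c "
from h import *
goal(.4075,.264,.21,-2.65)
"
```

```text
goal 0.4075 0.264 0.21 -2.65 -> shift [ 302.2 -193.8 -106.9] rot [-0.0001  0.0001  0.0007] | now [ 0.5873 -0.0467  0.1031] th -2.61 w 0.661 F [-1.   0.5 -0.1] t 13.8 q7 0.25
```

Call:
apply_moves(
  moves="0 0 -8 0 0 0 0; 0 0 -25 0 0 0 0; 0 0 -50 0 0 0 0; 0 0 -75 0 0 0 0; 5 -3 -95 0 0 0 0; 25 -16 -107 0 0 0 0; 50 -32 -107 0 0 0 0; 80 -51 -107 0 0 0 0; 110 -70 -107 0 0 0 0; 140 -90 -107 0 0 0 0; 170 -109 -107 0 0 0 0; 200 -128 -107 0 0 0 0",
)

```text
time_s: 15.0
tool_pos: [0.4672, 0.1597, 0.2102]
tool_rot: [-0.0, 0.723, 0.691, -0.0]
wrist_force: [-0.1, -0.5, -3.3]
width: 0.659
```

Call:
apply_moves(
  moves="0 0 0 0 0 0 0; 0 0 0 0 0 0 0; 0 0 0 0 0 0 0",
)

```text
time_s: 15.3
tool_pos: [0.4676, 0.1585, 0.2103]
tool_rot: [0.0, 0.724, 0.69, -0.0]
wrist_force: [-0.7, 0.3, -4.1]
width: 0.658
```

```bash
python3 -c "
from h import *
goal(.4075,.264,.105,-2.61)
"
```

```text
goal 0.4075 0.264 0.105 -2.61 -> shift [102.6 -65.  105.2] rot [-0.0002  0.0008 -0.0021] | now [0.4676 0.1585 0.2103] th -2.73 w 0.658 F [-0.7  0.3 -4.1] t 15.3 q7 -0.34
```

Call:
apply_moves(
  moves="15 -10 0 0 0 0 0; 40 -25 5 0 0 0 0; 65 -41 15 0 0 0 0; 90 -57 30 0 0 -0.002 0; 102.6 -65 50 0 0 -0.002 0; 102.6 -65 75 0 0 -0.002 0; 102.6 -65 95 0 0 -0.002 0; 102.6 -65 105 0 0 -0.002 0; 102.6 -65 107 0 0 -0.002 0; 102.6 -65 107 0 0 -0.002 0; 102.6 -65 107 0 0 -0.002 0",
)

```text
time_s: 16.4
tool_pos: [0.4085, 0.2642, 0.1042]
tool_rot: [0.0, 0.723, 0.69, 0.001]
wrist_force: [-0.1, 1.3, -3.9]
width: 0.663
```

```bash
python3 -c "
from h import *
goal(.4075,.264,.1011,-2.61)
"
```

```text
goal 0.4075 0.264 0.1011 -2.61 -> shift [-0.2 -1.   3.1] rot [ 0.0013 -0.0006 -0.001 ] | now [0.4085 0.2642 0.1042] th -2.66 w 0.663 F [-0.1  1.3 -3.9] t 16.4 q7 -0.53
```

Call:
apply_moves(
  moves="0 0 1 0.001 0 -0.001 0; 0 0 2 0.001 0 -0.001 0; 0 0 2.7 0.001 0 -0.001 0; 0 0 3.1 0.001 0 -0.001 0; 0 0 3.1 0.001 0 -0.001 0; 0 0 3.1 0.001 0 -0.001 0",
)

```text
time_s: 17.0
tool_pos: [0.4085, 0.2642, 0.1011]
tool_rot: [-0.0, 0.723, 0.691, 0.0]
wrist_force: [0.4, -0.2, -2.6]
width: 0.66
```

Just touching. Release and retreat.

Call:
apply_moves(
  moves="0 0 0.2 0 0 0 0.7; 0 0 0.2 0 0 0 0.8; 0 0 0 0 0 0 1; 0 0 0 0 0 0 1; 0 0 0 0 0 0 1; 0 0 -15 0 0 0 1; 0 0 -45 0 0 0 1; 0 0 -90 0 0 0 1; 0 0 -110 0 0 0 1; 0 0 -110 0 0 0 1; 0 0 -110 0 0 0 1",
)

```text
time_s: 18.1
tool_pos: [0.4082, 0.2641, 0.2109]
tool_rot: [-0.0, 0.723, 0.691, 0.0]
wrist_force: [0.2, -0.2, -0.1]
width: 0.995
```

```bash
python3 -c "
from h import *
goal(.648,-.1,.22,-2.65)
cv2.imwrite('pics/s5.png',get_image('scene')['img'])
"
```

```text
goal 0.648 -0.1 0.22 -2.65 -> shift [-352.8  256.    -9.3] rot [ 0.0001 -0.0009  0.001 ] | now [0.4082 0.2641 0.2109] th -2.59 w 0.995 F [ 0.2 -0.2 -0.1] t 18.1 q7 -0.61
```

View pics/s5.png

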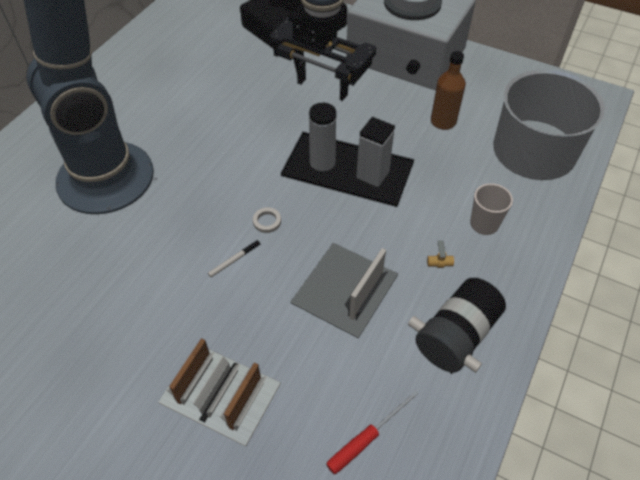

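Call:
apply_moves(
  moves="-15 11 -10 0 0 0 1; -45 33 -10 0 0 0 1; -80 58 -10 0 0 0 1; -115 83 -10 0 0 0 1; -150 109 -10 0 0 0 1; -185 134 -10 0 0 0 1; -220 160 -10 0 0 0 1; -255 185 -10 0 0 0 1; -290 211 -10 0 0 0 1; -320 232 -10 0 0 0 1; -340 247 -10 0 0 0 1; -353 256 -10 0 0 0 1",
)

```text
time_s: 19.35
tool_pos: [0.6472, -0.1029, 0.2178]
tool_rot: [-0.001, 0.724, 0.69, -0.002]
wrist_force: [-0.9, 0.8, 0.3]
width: 0.996
```

Call:
apply_moves(
  moves="-6 0 0 0 0 0 1; -6 0 0 0 0 0 1; -6 0 0 0 0 0 1; -6 0 0 0 0 0 1",
)

```text
time_s: 19.75
tool_pos: [0.6466, -0.1071, 0.2178]
tool_rot: [-0.002, 0.723, 0.691, -0.002]
wrist_force: [-0.3, -0.2, -0.3]
width: 0.997
```

```bash
python3 - <<'E'
from m import *
goal(.648,-.1,.22,-2.65)
cv2.imwrite('pics/w6.png',im)
E
```

```text
goal 0.648 -0.1 0.22 -2.65 -> shift [ 7.3  0.9 -2.1] rot [-0.0046  0.0009  0.0003] | now [ 0.6468 -0.1072  0.2179] th -2.63 w 0.998 F [ 0.4 -0.1 -0.1] t 19.8 q7 0.3
```

View pics/w6.png

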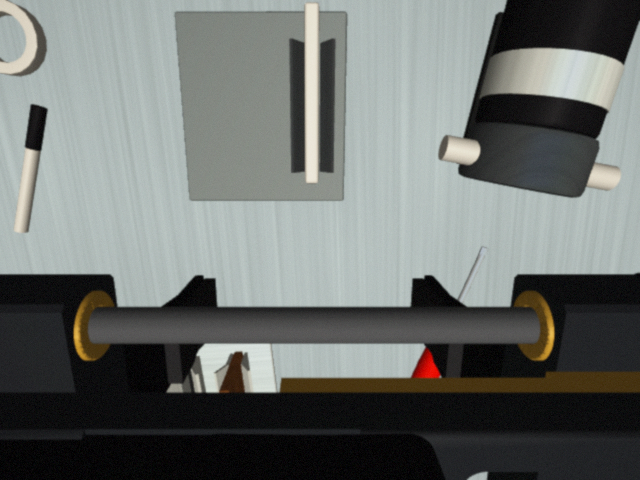

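```bash
python3 - <<'E'
from m import *
b=im.min(2)
for t in (205,212):
    c=big(b>t,(296,0,330,200));print(cv2.minAreaRect(c),cv2.boundingRect(c));summ('board',c,.091)
# slot lips
row=lambda r:im[r,285:340].max(1)
print(row(60).tolist());print(row(150).tolist());print(im[0:10,312].max(1),im[178:190,312].max(1))
E
```

```text
((311.0, 92.0), (176.0, 8.0), 90.0) (307, 4, 9, 177)
board [649.6  -9.1  91. ] sz [  5.3 115.5] ang [ -2.62 -92.49]
((310.9999694824219, 104.49998474121094), (7.999999046325684, 150.99996948242188), -0.0) (307, 29, 9, 152)
board [649.2 -16.6  91. ] sz [100.5   5.4] ang [87.22 -2.61]
[138, 138, 137, 130, 93, 66, 60, 54, 48, 50, 48, 48, 45, 43, 43, 47, 45, 49, 58, 121, 192, 220, 230, 233, 233, 233, 233, 234, 233, 232, 232, 220, 191, 140, 105, 70, 54, 47, 51, 49, 49, 48, 46, 53, 52, 49, 53, 59, 65, 81, 127, 142, 142, 142, 142]
[137, 143, 142, 141, 136, 104, 75, 62, 54, 51, 46, 47, 46, 45, 49, 45, 47, 49, 51, 97, 181, 221, 232, 236, 236, 235, 235, 234, 235, 234, 232, 217, 185, 132, 86, 60, 50, 47, 51, 46, 49, 48, 49, 54, 45, 54, 60, 67, 96, 134, 142, 146, 144, 144, 145]
[184 188 195 212 228 230 231 231 231 229] [235 235 233 218 193 147 142 143 148 144 149 145]
```

```bash
python3 - <<'E'
from h import *
s=readout.observe();d=get_image('wrist');K,P=cam(d,s)
b=d['img'].max(2).astype(int)
print(onz(K,P,[[311.15,92.4],[311.1,60],[311.2,150],[311.1,2.8],[311.2,182.1],[304.3,60],[317.9,60],[440,150],[499,15]],.091)*1e3)
goal(.6495,-.0095,.13,-2.65)
# motor in scene / top
E
```

```text
[[649.94432303  -6.59969576  91.        ]
 [650.86972156  14.18302441  91.        ]
 [648.17777971 -45.6415883   91.        ]
 [652.47728625  48.97450488  91.        ]
 [647.11596487 -68.65407341  91.        ]
 [646.22692499  14.39409818  91.        ]
 [655.51184279  13.97198135  91.        ]
 [740.96894097 -49.77297209  91.        ]
 [776.82533663  36.02560298  91.        ]]
goal 0.6495 -0.0095 0.13 -2.65 -> shift [98.4 -1.6 87.9] rot [-0.0043  0.0013 -0.0003] | now [ 0.6469 -0.1078  0.2181] th -2.67 w 0.996 F [-0.1  0.4  0.4] t 19.9 q7 0.3
```

Call:
apply_moves(
  moves="20 0 0 -0.002 0 0 0.4; 45 -1 10 -0.004 0.001 0 0.4; 70 -1 30 -0.004 0.001 0 0.4; 90 -1.4 55 -0.004 0.001 0 0.4; 98 -1.4 75 -0.004 0.001 0 0.4; 98 -1.4 88 -0.004 0.001 0 0.4; 98 -1.4 88 -0.004 0.001 0 0.4; 98 -1.4 88 -0.004 0.001 0 0.4; 98 -1.4 88 -0.004 0.001 0 0.4",
)

```text
time_s: 20.8
tool_pos: [0.6505, -0.0112, 0.1314]
tool_rot: [0.001, 0.724, 0.69, 0.001]
wrist_force: [0.6, -0.1, -0.1]
width: 0.408
```

```bash
python3 - <<'E'
from m import *
goal(.6497,-.0098,.061,-2.65)
cv2.imwrite('pics/w7.png',im)
E
```

```text
goal 0.6497 -0.0098 0.061 -2.65 -> shift [ 1.2 -1.  70.3] rot [ 0.0021  0.0003 -0.0017] | now [ 0.6505 -0.011   0.1313] th -2.75 w 0.404 F [-0.  -0.2  0.8] t 20.85 q7 0.19
```

View pics/w7.png

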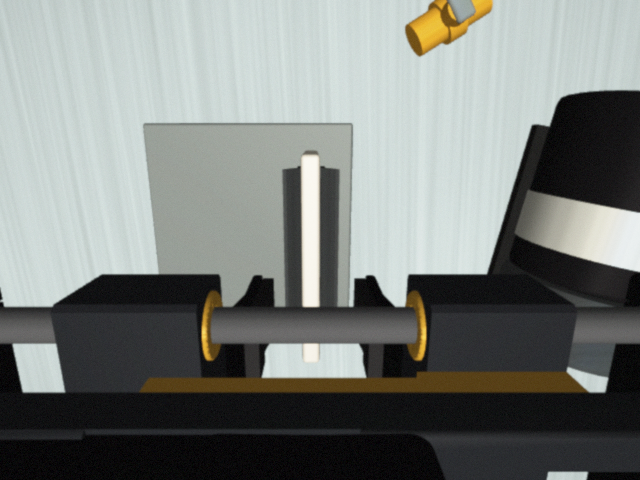

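Call:
apply_moves(
  moves="1.2 -1 15 0.002 0 -0.002 0.4; 1.2 -1 30 0.002 0 -0.002 0.4; 1.2 -1 45 0.002 0 -0.002 0.4; 1.2 -1 50 0.002 0 -0.002 0.4; 1.2 -1 50 0.002 0 -0.002 0.4; 1.2 -1 50 0.002 0 -0.002 0.4",
)

```text
time_s: 21.45
tool_pos: [0.6498, -0.0099, 0.0812]
tool_rot: [0.0, 0.723, 0.691, -0.0]
wrist_force: [0.6, -0.2, 0.2]
width: 0.401
```

```bash
python3 - <<'E'
from m import *
goal(.6497,-.0098,.062,-2.65)
cv2.imwrite('pics/w8.png',im)
cv2.imwrite('pics/s8.png',cv2.resize(get_image('scene')['img'][180:400,280:540],None,fx=2.6,fy=2.6))
E
```

```text
goal 0.6497 -0.0098 0.062 -2.65 -> shift [ 0.1 -0.4 19.7] rot [0.001  0.0005 0.0002] | now [ 0.6501 -0.01    0.0817] th -2.64 w 0.401 F [-0.3 -0.   0.9] t 21.5 q7 0.22
```

View pics/s8.png

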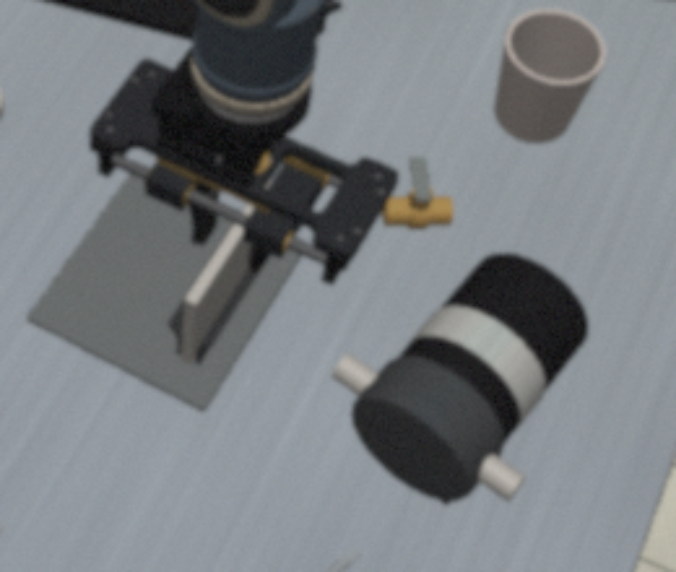

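View pics/w8.png

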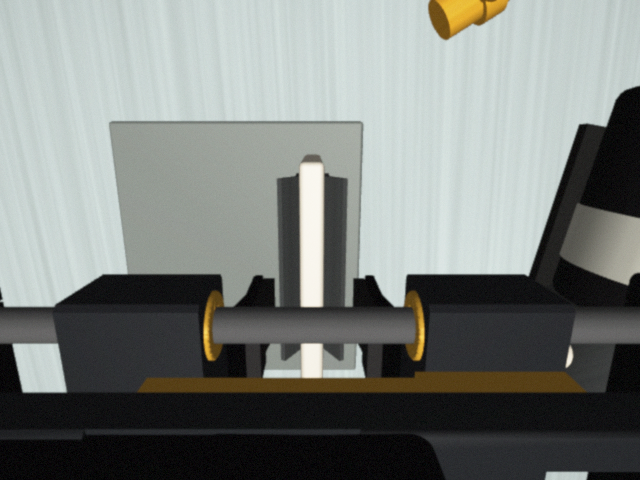

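Call:
apply_moves(
  moves="0 -1 7 0.001 0 0 0.4; 0 -1 14 0.001 0 0 0.4; 0 -1 20 0.001 0 0 0.4; 0 -1 20 0.001 0 0 0.4; 0 -1 20 0.001 0 0 0.2; 0 -1 20 0.001 0 0 0; 0 -1 20 0.001 0 0 0; 0 -1 20 0.001 0 0 0; 0 -1 20 0.001 0 0 0; 0 -1 20 0.001 0 0 0",
)

```text
time_s: 22.55
tool_pos: [0.6493, -0.01, 0.0621]
tool_rot: [0.0, 0.723, 0.691, 0.0]
wrist_force: [0.3, -0.4, 0.8]
width: 0.115
```

```bash
python3 - <<'E'
from m import *
goal(.6497,-.0098,.062,-2.65)
goal(.5065,-.3060,.2,2.4)
E
```

```text
goal 0.6497 -0.0098 0.062 -2.65 -> shift [0.1 0.4 0.1] rot [0.0007 0.0003 0.0002] | now [ 0.6493 -0.0099  0.0621] th -2.64 w 0.107 F [-0.5  0.4  1.4] t 22.6 q7 0.23
goal 0.5065 -0.306 0.2 2.4 -> shift [-302.4 -129.  -137.9] rot [ 0.0006  0.0003 -0.0879] | now [ 0.6493 -0.0099  0.0621] th -2.64 w 0.107 F [-0.5  0.4  1.4] t 22.6 q7 0.23
```

Call:
apply_moves(
  moves="0 0 -5 0 0 0 0; 0 0 -15 0 0 0 0; 0 0 -35 0 0 0 0; 0 0 -60 0 0 0 0; 0 0 -90 0 0 0 0; 0 0 -120 0 0 0 0; 0 0 -140 0 0 0 0; 0 0 -150 0 0 0 0; 0 0 -150 0 0 0 0; 0 0 -150 0 0 0 0",
)

```text
time_s: 23.6
tool_pos: [0.6486, -0.0097, 0.2113]
tool_rot: [-0.0, 0.723, 0.691, -0.0]
wrist_force: [-0.2, -0.2, -1.3]
width: 0.109
```

```bash
python3 - <<'E'
from m import *
goal(.45,-.41,.22,2.4)
cv2.imwrite('pics/w9.png',im);cv2.imwrite('pics/s9.png',get_image('scene')['img'])
E
```

```text
goal 0.45 -0.41 0.22 2.4 -> shift [-409.1 -179.8   -8.7] rot [-0.0018  0.0003 -0.0879] | now [ 0.6483 -0.0096  0.2108] th -2.63 w 0.109 F [ 0.3 -0.1 -1.1] t 23.65 q7 0.15
```

View pics/w9.png

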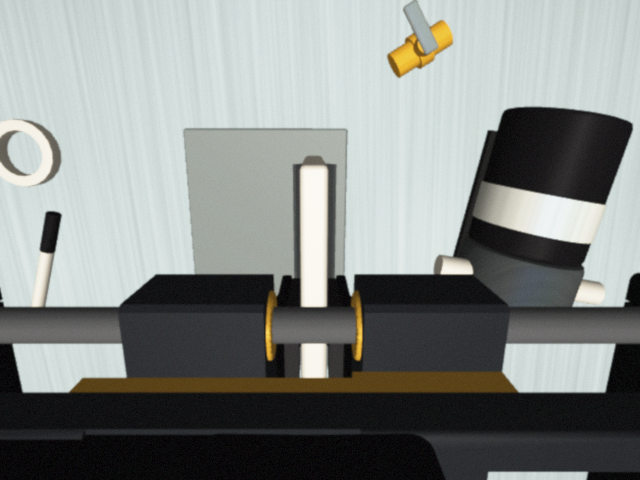

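View pics/s9.png

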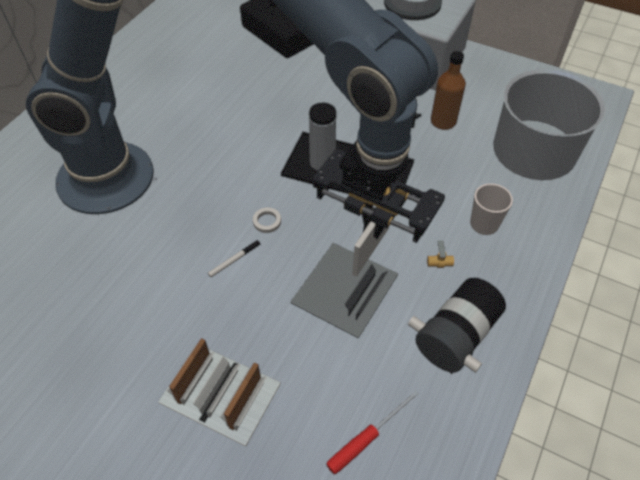

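```bash
python3 - <<'E'
from m import *
print(im[155:175,313].max(1).tolist(), im[175:178,290:336].max(1).shape, im[200,290:336].max(1).tolist())
T=np.linalg.inv(P)
# tool frame
o=d['T_tool_cam'];K=d['camera_matrix']
for r in (163,164,165,166,168):
    O,rr=ray(K,o,[[313,r]]); print(r, (O+rr*((-.029-O[2])/rr[:,2])[:,None])*1e3)
E
```

```text
[151, 116, 104, 105, 101, 102, 105, 99, 107, 122, 169, 211, 229, 239, 246, 250, 251, 251, 251, 251] (3, 3) [172, 172, 169, 144, 101, 79, 70, 63, 65, 98, 175, 226, 237, 244, 248, 250, 251, 250, 251, 251, 251, 251, 251, 251, 251, 251, 251, 251, 251, 251, 251, 251, 250, 248, 241, 234, 217, 169, 100, 64, 62, 64, 64, 68, 77, 90]
163 [[ 61.20526489   0.55081067 -29.        ]]
164 [[ 60.87699476   0.55122517 -29.        ]]
165 [[ 60.54830868   0.55164019 -29.        ]]
166 [[ 60.21920587   0.55205574 -29.        ]]
168 [[ 59.55974685   0.55288843 -29.        ]]
```

Call:
apply_moves(
  moves="-15 -7 -8 0 0 -0.01 0; -45 -20 -8 0 0 -0.02 0; -80 -35 -8 0 0 -0.03 0; -115 -50 -8 0 0 -0.04 0; -150 -66 -8 0 0 -0.05 0; -185 -81 -8 0 0 -0.06 0; -220 -97 -8 0 0 -0.07 0; -255 -112 -8 0 0 -0.08 0; -290 -127 -8 0 0 -0.088 0; -325 -143 -8 0 0 -0.088 0; -360 -158 -8 0 0 -0.088 0; -385 -169 -8 0 0 -0.088 0",
)

```text
time_s: 24.95
tool_pos: [0.4584, -0.39, 0.2196]
tool_rot: [-0.001, 0.693, 0.72, -0.002]
wrist_force: [0.1, 0.0, -1.2]
width: 0.114
```

Call:
apply_moves(
  moves="-12 -5 0 0 0 0 0; -16 -7 0 0 0 0 0; -16 -7 0 0 0 0 0; -16 -7 0 0 0 0 0; -16 -7 0 0 0 0 0",
)

```text
time_s: 25.45
tool_pos: [0.4533, -0.4046, 0.2194]
tool_rot: [-0.001, 0.692, 0.722, -0.001]
wrist_force: [1.2, 0.8, -1.2]
width: 0.112
```

```bash
python3 - <<'E'
from m import *
goal(.45,-.41,.22,2.4)
cv2.imwrite('pics/w10.png',im)
E
```

```text
goal 0.45 -0.41 0.22 2.4 -> shift [-5.1 -3.4 -0.5] rot [-0.0029  0.0009 -0.001 ] | now [ 0.4532 -0.4048  0.2195] th 2.34 w 0.108 F [ 0.5  0.1 -1.6] t 25.5 q7 0.96
```

View pics/w10.png

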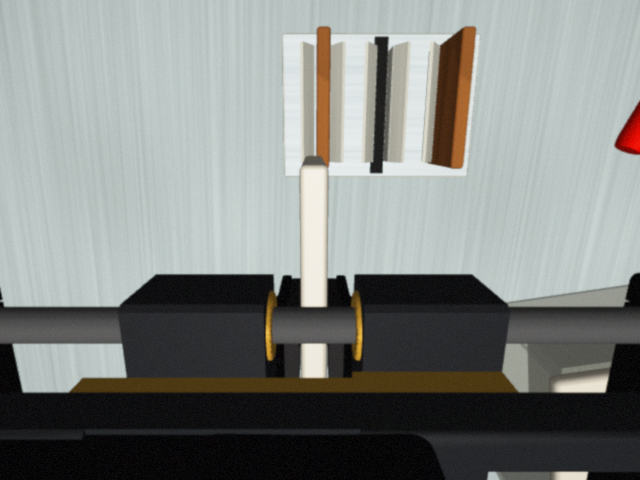

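```bash
python3 - <<'E'
from m import *
m=(g<75)
for t in (70,85,100):
    c=big(g<t,(362,25,396,182));print(cv2.minAreaRect(c),cv2.boundingRect(c));summ('pad',c,.008)
c=big(g<85,(362,25,396,182))
# edges by row midpoints
pts=[]
for r in range(45,168,6):
    row=g[r,355:405].astype(float); k=np.where(row<85)[0]
    if len(k): pts.append([355+k.mean(),r])
pts=np.array(pts);X=onz(K,P,pts,.008)
p=np.polyfit(X[:,1],X[:,0],1);print('line slope deg',-np.degrees(np.arctan(p[0])),'x at y=-.306',np.polyval(p,-.306), 'resid',np.std(X[:,0]-np.polyval(p,X[:,1])))
print(g[30:45,381].tolist(),g[165:180,376].tolist())
# rack plate corners
rk=np.array([[283,34],[479,35],[466,176],[287,176]]);X=onz(K,P,rk,.006);print(np.round(X*1e3,1).tolist(),X.mean(0))
e=X[3]-X[0];print(np.degrees(np.arctan2(e[1],e[0])))
cv2.imwrite('pics/w10c.png',cv2.resize(im[20:185,270:490],None,fx=3,fy=3,interpolation=cv2.INTER_CUBIC))
E
```

```text
((379.5744934082031, 104.02278900146484), (12.45844841003418, 134.52902221679688), 2.2724499702453613) (371, 37, 17, 135)
pad [ 509.1 -304.2    8. ] sz [115.6  10.9] ang [92.25  0.33]
((379.714111328125, 104.02362060546875), (13.521540641784668, 134.45550537109375), 1.8933857679367065) (371, 37, 18, 135)
pad [ 509.2 -304.2    8. ] sz [115.5  11.8] ang [92.64  0.68]
((381.1268310546875, 104.568603515625), (16.53978157043457, 135.44566345214844), 1.847610354423523) (371, 37, 21, 136)
pad [ 510.5 -304.6    8. ] sz [116.5  14.4] ang [92.68  0.72]
line slope deg 2.0689988123208987 x at y=-.306 0.5097890812766196 resid 0.00038898719645424635
[194, 190, 192, 196, 216, 208, 124, 50, 34, 33, 31, 29, 31, 28, 28] [31, 33, 33, 33, 31, 35, 35, 99, 190, 226, 212, 184, 198, 203, 203]
[[419.9, -247.4, 6.0], [591.2, -241.0, 6.0], [597.1, -362.9, 6.0], [426.5, -370.2, 6.0]] [ 0.50868709 -0.30537345  0.006     ]
-86.91623619315348
```

View pics/w10c.png

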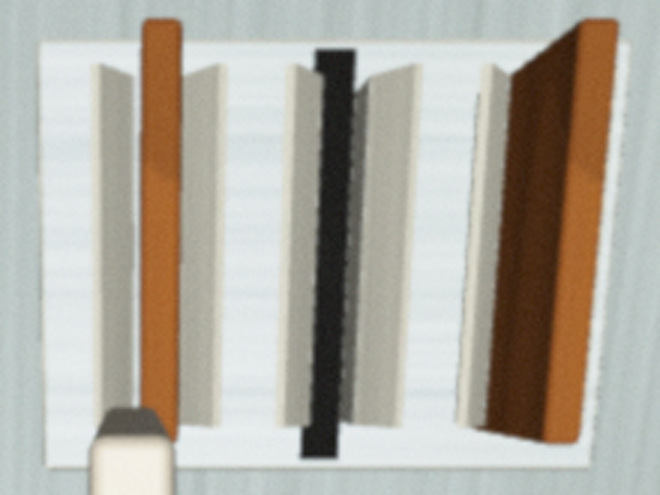

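```bash
python3 - <<'E'
from h import *
goal(.5086,-.3053,.20,2.4)
E
```

```text
goal 0.5086 -0.3053 0.2 2.4 -> shift [97.4 59.7 19.3] rot [-0.0031  0.0011 -0.0014] | now [ 0.453  -0.4051  0.2195] th 2.32 w 0.112 F [-0.1  0.1 -1.2] t 25.55 q7 0.96
```

Call:
apply_moves(
  moves="15 9 0 0 0 0 0; 40 25 5 -0.001 0 0 0; 65 40 10 -0.002 0.001 0 0; 85 52 15 -0.003 0.001 -0.001 0; 97.4 59.7 19 -0.003 0.001 -0.001 0; 97.4 59.7 19 -0.003 0.001 -0.001 0; 97.4 59.7 19 -0.003 0.001 -0.001 0; 97.4 59.7 19 -0.003 0.001 -0.001 0; 97.4 59.7 19 -0.003 0.001 -0.001 0",
)

```text
time_s: 26.45
tool_pos: [0.5078, -0.3069, 0.2007]
tool_rot: [0.0, 0.693, 0.721, -0.0]
wrist_force: [0.1, 0.0, 0.2]
width: 0.111
```

```bash
python3 - <<'E'
from h import *
goal(.5086,-.3053,.12,2.4)
E
```

```text
goal 0.5086 -0.3053 0.12 2.4 -> shift [ 1.7  0.8 80.7] rot [ 0.0002  0.0009 -0.0029] | now [ 0.5078 -0.3069  0.2007] th 2.24 w 0.111 F [0.1 0.  0.2] t 26.45 q7 0.77
```

Call:
apply_moves(
  moves="1.7 0.8 15 0 0.001 -0.003 0; 1.7 0.8 35 0 0.001 -0.003 0; 1.7 0.8 55 0 0.001 -0.003 0; 1.7 0.8 70 0 0.001 -0.003 0; 1.7 0.8 78 0 0.001 -0.003 0; 1.7 0.8 80 0 0.001 -0.003 0; 1.7 0.8 80 0 0.001 -0.003 0; 1.7 0.8 80 0 0.001 -0.003 0; 1.7 0.8 80 0 0.001 -0.003 0",
)

```text
time_s: 27.35
tool_pos: [0.5091, -0.3056, 0.1215]
tool_rot: [0.001, 0.692, 0.722, 0.0]
wrist_force: [0.1, -0.1, -1.8]
width: 0.107
```

```bash
python3 - <<'E'
from m import *
goal(.5086,-.3053,.0641,2.4)
cv2.imwrite('pics/w11.png',im)
cv2.imwrite('pics/s11.png',cv2.resize(get_image('scene')['img'][280:450,120:320],None,fx=3.5,fy=3.5))
cv2.imwrite('pics/t11.png',cv2.resize(get_image('top')['img'][170:320,420:600],None,fx=3.5,fy=3.5))
E
```

```text
goal 0.5086 -0.3053 0.0641 2.4 -> shift [ 0.3 -0.5 57.3] rot [0.0016 0.0005 0.0002] | now [ 0.509  -0.3055  0.1214] th 2.41 w 0.111 F [ 0.   0.2 -1. ] t 27.4 q7 0.83
```

View pics/w11.png

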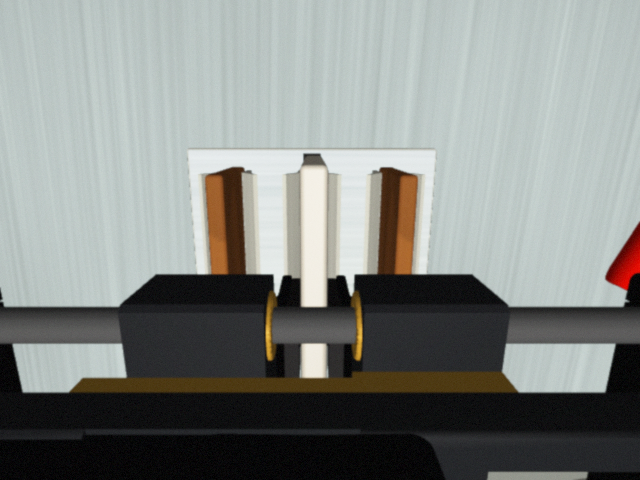

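View pics/s11.png

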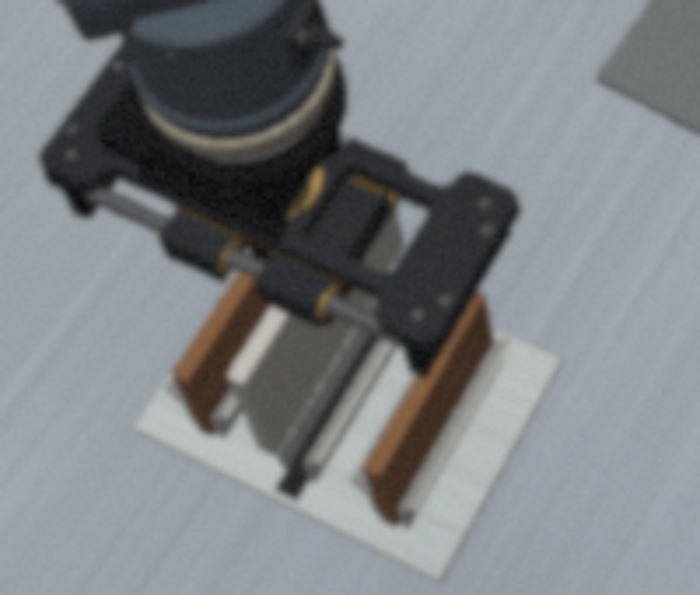

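Call:
apply_moves(
  moves="0.3 -0.5 8 0.001 0 0 0; 0.3 -0.5 16 0.001 0 0 0; 0.3 -0.5 24 0.001 0 0 0; 0.3 -0.5 30 0.001 0 0 0; 0.3 -0.5 36 0.001 0 0 0; 0.3 -0.5 40 0.001 0 0 0; 0.3 -0.5 40 0.001 0 0 0",
)

```text
time_s: 28.2
tool_pos: [0.5081, -0.3049, 0.0804]
tool_rot: [-0.0, 0.692, 0.722, -0.0]
wrist_force: [0.3, -0.5, -1.6]
width: 0.112
```

```bash
python3 - <<'E'
from m import *
goal(.5086,-.3053,.0641,2.4)
cv2.imwrite('pics/w12.png',im[120:400,150:480])
E
```

```text
goal 0.5086 -0.3053 0.0641 2.4 -> shift [-0.2  0.3 16.8] rot [-0.0002  0.0001  0.0001] | now [ 0.5083 -0.3051  0.0809] th 2.41 w 0.11 F [-0.3 -0.3 -1. ] t 28.25 q7 0.86
```

View pics/w12.png

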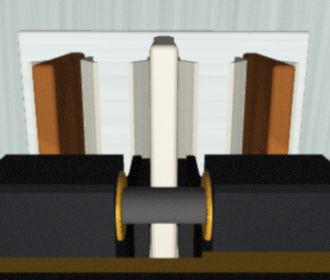

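Call:
apply_moves(
  moves="0 0 4 0 0 0 0; 0 0 8 0 0 0 0; 0 0 12 0 0 0 0; 0 0 15 0 0 0 0; 0 0 16 0 0 0 0; 0 0 16 0 0 0 0; 0 0 16 0 0 0 0",
)

```text
time_s: 28.95
tool_pos: [0.5084, -0.3052, 0.065]
tool_rot: [0.0, 0.692, 0.722, -0.0]
wrist_force: [-0.7, 0.6, -2.2]
width: 0.116
```

Call:
apply_moves(
  moves="0 0 0.5 0 0 0 0; 0 0 1 0 0 0 0; 0 0 1 0 0 0 0; 0 0 1 0 0 0 0",
)

```text
time_s: 29.35
tool_pos: [0.5085, -0.3053, 0.0641]
tool_rot: [0.0, 0.692, 0.722, -0.0]
wrist_force: [0.1, -0.7, 0.2]
width: 0.112
```

Call:
apply_moves(
  moves="0 0 0.5 0 0 0 0; 0 0 0.5 0 0 0 0.15; 0 0 0.3 0 0 0 0.2; 0 0 0 0 0 0 0.28; 0 0 0 0 0 0 0.3; 0 0 0 0 0 0 0.3; 0 0 -10 0 0 0 0.3; 0 0 -30 0 0 0 0.3; 0 0 -60 0 0 0 0.3; 0 0 -100 0 0 0 0.3; 0 0 -140 0 0 0 0.3; 0 0 -140 0 0 0 0.3",
)

```text
time_s: 30.55
tool_pos: [0.5112, -0.3078, 0.2106]
tool_rot: [0.006, 0.692, 0.722, 0.002]
wrist_force: [-0.1, -0.6, 0.6]
width: 0.295
```

```bash
python3 - <<'E'
from h import *
goal(.5086,-.40,.2041,2.4)
cv2.imwrite('pics/s13.png',get_image('scene')['img'])
E
```

```text
goal 0.5086 -0.4 0.2041 2.4 -> shift [-91.9  -6.5   7. ] rot [ 0.0108  0.0058 -0.0005] | now [ 0.5112 -0.3078  0.2106] th 2.38 w 0.295 F [-0.1 -0.6  0.6] t 30.55 q7 0.77
```

View pics/s13.png

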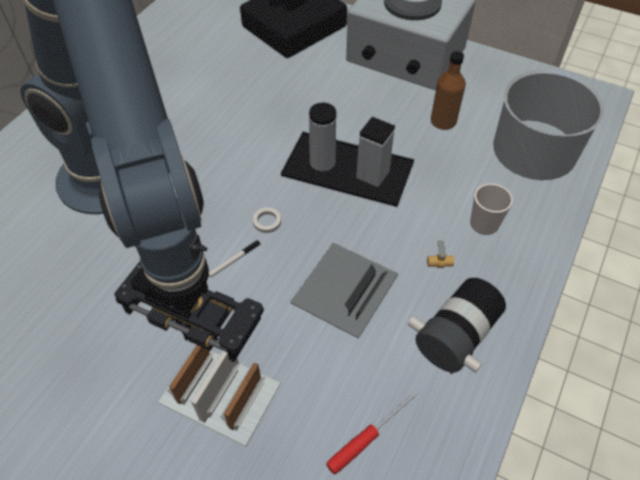

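Board stands in the middle slot. Step back along −y and check its centring with the wrist camera.

Call:
apply_moves(
  moves="-20 -1 0 0.005 0.003 0 0.4; -50 -3 3 0.01 0.006 0 0.6; -80 -6 7 0.01 0.006 0 0.8; -105 -6.5 7 0.01 0.006 0 1; -105 -6.5 7 0.01 0.006 0 1; -105 -6.5 7 0.01 0.006 0 1; -105 -6.5 7 0.01 0.006 0 1",
)

```text
time_s: 31.3
tool_pos: [0.5081, -0.4102, 0.2004]
tool_rot: [-0.003, 0.692, 0.722, 0.0]
wrist_force: [0.2, 0.8, 0.8]
width: 0.854
```

```bash
python3 - <<'E'
from m import *
cv2.imwrite('pics/w14.png',im)
goal(.4085,.2642,.21,-2.61)
E
```

```text
goal 0.4085 0.2642 0.21 -2.61 -> shift [678.1 -70.4  -6.3] rot [-0.0039 -0.004   0.089 ] | now [ 0.5083 -0.4102  0.2006] th 2.49 w 0.898 F [-0.   0.6 -0.3] t 31.35 q7 0.94
```

View pics/w14.png

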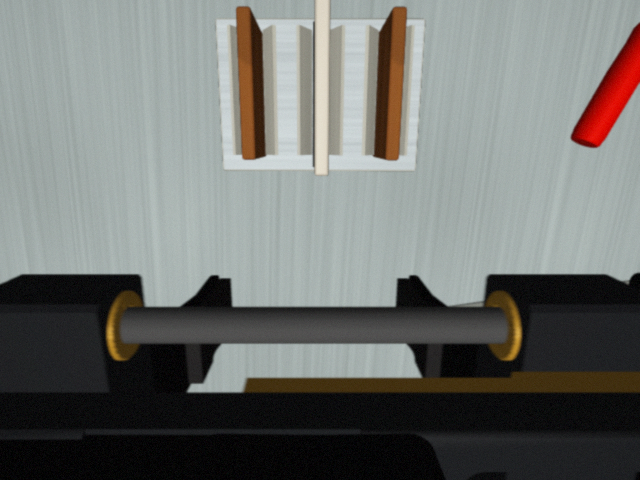

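```bash
python3 - <<'E'
from m import *
print(im[165:182,321].max(1).tolist()); print(im[160:178,290].max(1).tolist())
Rk=Rq(s['tool_rot']).as_matrix()
a=onz(K,P,[[321,174.5]],.093)[0]; b=onz(K,P,[[320,169.5]],.006)[0]
ax=np.array([-np.sin(np.radians(2.4)),np.cos(np.radians(2.4)),0])
print('board ctr',(a+ax*.060)*1e3,'rack ctr',(b+ax*.0625)*1e3)
e=get_image('top');K2,P2=cam(e)
cv2.imwrite('pics/t14.png',cv2.resize(e['img'][170:320,440:580],None,fx=4,fy=4,interpolation=cv2.INTER_CUBIC))
E
```

```text
[227, 226, 226, 226, 226, 226, 227, 224, 221, 200, 179, 171, 176, 173, 173, 175, 176]
[213, 212, 213, 213, 214, 212, 214, 216, 212, 195, 175, 173, 174, 171, 171, 174, 171, 178]
board ctr [ 509.17920365 -303.53297903   93.        ] rack ctr [ 509.57826772 -303.37596603    6.        ]
```

View pics/t14.png

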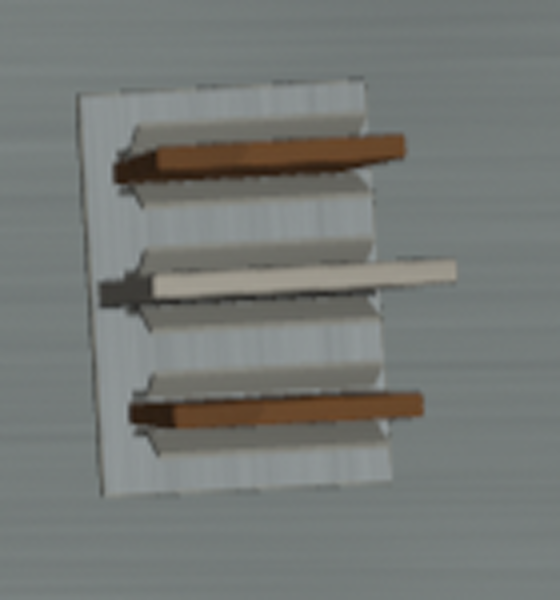

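```bash
python3 - <<'E'
from h import *
goal(.5259,.281,.21,-2.68)
E
```

```text
goal 0.5259 0.281 0.21 -2.68 -> shift [690.   47.5  -6.6] rot [-0.0035 -0.0035  0.0903] | now [ 0.5084 -0.4104  0.201 ] th 2.49 w 0.96 F [ 0.8 -0.1  0.1] t 31.45 q7 0.94
```

Call:
apply_moves(
  moves="15 1 -8 0 0 0 1; 45 3 -8 0 0 0.01 1; 85 5 -8 0 0 0.02 1; 125 7 -8 0 0 0.03 1; 165 9 -8 0 0 0.04 1; 205 11 -8 -0.003 -0.003 0.05 1; 245 13 -8 -0.003 -0.003 0.06 1; 285 15 -8 -0.003 -0.003 0.07 1; 325 17 -8 -0.003 -0.003 0.08 1; 365 18 -8 -0.003 -0.003 0.09 1; 400 19 -8 -0.003 -0.003 0.09 1; 420 20 -8 -0.003 -0.003 0.09 1",
)

```text
time_s: 32.65
tool_pos: [0.5096, 0.0143, 0.2106]
tool_rot: [-0.001, 0.722, 0.692, 0.001]
wrist_force: [0.4, -0.8, 0.1]
width: 1.0
```

```bash
python3 - <<'E'
from h import *
get_image('top');get_image('top');goal(.5259,.281,.21,-2.68)
E
```

```text
goal 0.5259 0.281 0.21 -2.68 -> shift [267.1   5.6   1. ] rot [-0.0006 -0.0021  0.0078] | now [0.5098 0.0143 0.2104] th -2.23 w 1.003 F [-0.4 -0.2 -0.8] t 32.75 q7 0.01
```

Call:
apply_moves(
  moves="15 0 0 0 0 0 1; 45 1 1 0 -0.001 0.004 1; 80 2 1 0 -0.002 0.008 1; 115 3 1 0 -0.002 0.008 1; 150 3.5 1 0 -0.002 0.008 1; 185 4 1 0 -0.002 0.008 1; 220 5 1 0 -0.002 0.008 1; 245 5.6 1 0 -0.002 0.008 1; 260 5.6 1 0 -0.002 0.008 1; 267 5.6 1 0 -0.002 0.008 1; 267 5.6 1 0 -0.002 0.008 1; 267 5.6 1 0 -0.002 0.008 1",
)

```text
time_s: 33.95
tool_pos: [0.5262, 0.2789, 0.2101]
tool_rot: [0.0, 0.724, 0.689, -0.0]
wrist_force: [0.1, -0.1, -0.6]
width: 0.999
```

Call:
apply_moves(
  moves="0 0 0 0 0 0 1; 0 0 0 0 0 0 1; 0 0 0 0 0 0 1",
)

```text
time_s: 34.25
tool_pos: [0.5264, 0.2781, 0.2102]
tool_rot: [0.0, 0.725, 0.689, -0.0]
wrist_force: [-0.5, -0.7, -0.1]
width: 0.999
```

```bash
python3 - <<'E'
from h import *
goal(.5259,.281,.1012,-2.68)
E
```

```text
goal 0.5259 0.281 0.1012 -2.68 -> shift [  2.9  -0.6 109. ] rot [-0.0005  0.0007 -0.0037] | now [0.5264 0.2781 0.2102] th -2.89 w 0.999 F [-0.5 -0.7 -0.1] t 34.25 q7 -0.43
```

Call:
apply_moves(
  moves="2.9 -0.6 15 0 0.001 -0.004 1; 2.9 -0.6 40 0 0.001 -0.004 1; 2.9 -0.6 65 0 0.001 -0.004 1; 2.9 -0.6 90 0 0.001 -0.004 1; 2.9 -0.6 105 0 0.001 -0.004 1; 2.9 -0.6 109 0 0.001 -0.004 1; 2.9 -0.6 109 0 0.001 -0.004 1; 2.9 -0.6 109 0 0.001 -0.004 1; 2.9 -0.6 109 0 0.001 -0.004 1",
)

```text
time_s: 35.15
tool_pos: [0.5267, 0.2814, 0.1024]
tool_rot: [-0.0, 0.723, 0.69, 0.001]
wrist_force: [-0.1, -0.3, -0.1]
width: 1.0
```

```bash
python3 - <<'E'
from h import *
goal(.5259,.281,.1012,-2.68)
E
```

```text
goal 0.5259 0.281 0.1012 -2.68 -> shift [-0.4 -0.8  1.2] rot [ 0.0015 -0.0016  0.0003] | now [0.5267 0.2814 0.1024] th -2.67 w 1.0 F [-0.1 -0.3 -0.1] t 35.15 q7 -0.37
```

Call:
apply_moves(
  moves="-0.3 -0.6 1 0.001 -0.001 0 1; -0.3 -0.6 1 0.001 -0.001 0 1; -0.3 -0.6 1 0.001 -0.001 0 0.7; -0.3 -0.6 1 0.001 -0.001 0 0.4; -0.3 -0.6 1 0.001 -0.001 0 0; -0.3 -0.6 1 0.001 -0.001 0 0; -0.3 -0.6 1 0.001 -0.001 0 0; -0.3 -0.6 1 0.001 -0.001 0 0; -0.3 -0.6 1 0.001 -0.001 0 0",
)

```text
time_s: 36.05
tool_pos: [0.526, 0.2811, 0.1014]
tool_rot: [-0.0, 0.723, 0.691, 0.0]
wrist_force: [-0.6, -0.2, -0.5]
width: 0.642
```

```bash
python3 - <<'E'
from h import *
goal(.5907,.0249,.21,-2.68)
E
```

```text
goal 0.5907 0.0249 0.21 -2.68 -> shift [-252.9   76.5 -108.7] rot [ 0.0004 -0.0006  0.0004] | now [0.526  0.2811 0.1014] th -2.66 w 0.642 F [-0.6 -0.2 -0.5] t 36.05 q7 -0.37
```

Call:
apply_moves(
  moves="0 0 -8 0 0 0 0; 0 0 -25 0 0 0 0; 0 0 -50 0 0 0 0; 0 0 -75 0 0 0 0; -5 2 -95 0 0 0 0; -20 6 -109 0 0 0 0; -45 14 -109 0 0 0 0; -75 23 -109 0 0 0 0; -105 32 -109 0 0 0 0; -135 41 -109 0 0 0 0; -165 50 -109 0 0 0 0; -195 59 -109 0 0 0 0",
)

```text
time_s: 37.25
tool_pos: [0.5752, 0.0807, 0.2099]
tool_rot: [-0.0, 0.724, 0.69, -0.001]
wrist_force: [0.1, 0.7, -5.0]
width: 0.638
```

Call:
apply_moves(
  moves="-5 0 0 0 0 0 0; -5 0 0 0 0 0 0; -5 0 0 0 0 0 0; -5 0 0 0 0 0 0",
)

```text
time_s: 37.65
tool_pos: [0.5745, 0.0775, 0.2096]
tool_rot: [-0.001, 0.723, 0.691, -0.001]
wrist_force: [0.8, 1.0, -3.4]
width: 0.644
```

```bash
python3 - <<'E'
from h import *
goal(.5907,.0249,.14,-2.68)
E
```

```text
goal 0.5907 0.0249 0.14 -2.68 -> shift [-51.8  18.7  69.5] rot [-0.0021 -0.0004  0.0016] | now [0.5745 0.0775 0.2096] th -2.59 w 0.644 F [ 0.8  1.  -3.4] t 37.65 q7 -0.06
```

Call:
apply_moves(
  moves="-12 4 5 0 0 0 0; -30 11 20 -0.001 0 0.001 0; -45 16 40 -0.002 0 0.002 0; -51.8 18.7 58 -0.002 0 0.002 0; -51.8 18.7 68 -0.002 0 0.002 0; -51.8 18.7 69.5 -0.002 0 0.002 0; -51.8 18.7 69.5 -0.002 0 0.002 0; -51.8 18.7 69.5 -0.002 0 0.002 0; -51.8 18.7 69.5 -0.002 0 0.002 0",
)

```text
time_s: 38.55
tool_pos: [0.5913, 0.0255, 0.141]
tool_rot: [0.0, 0.723, 0.691, 0.001]
wrist_force: [0.6, 0.2, -4.6]
width: 0.646
```

```bash
python3 - <<'E'
from h import *
goal(.5907,.0249,.1034,-2.68)
E
```

```text
goal 0.5907 0.0249 0.1034 -2.68 -> shift [-0.7 -0.6 37.6] rot [ 0.0016 -0.0011  0.0006] | now [0.5913 0.0255 0.141 ] th -2.65 w 0.646 F [ 0.6  0.2 -4.6] t 38.55 q7 0.09
```

Call:
apply_moves(
  moves="-0.7 -0.6 8 0.001 -0.001 0.001 0; -0.7 -0.6 18 0.001 -0.001 0.001 0; -0.7 -0.6 27 0.001 -0.001 0.001 0; -0.7 -0.6 33 0.001 -0.001 0.001 0; -0.7 -0.6 35.5 0.001 -0.001 0.001 0; -0.7 -0.6 36 0.001 -0.001 0.001 0; -0.7 -0.6 36 0.001 -0.001 0.001 0; -0.7 -0.6 36 0.001 -0.001 0.001 0; -0.7 -0.6 36 0.001 -0.001 0.001 0",
)

```text
time_s: 39.45
tool_pos: [0.591, 0.0249, 0.1053]
tool_rot: [0.0, 0.724, 0.69, 0.001]
wrist_force: [-0.3, -0.3, -3.7]
width: 0.641
```

```bash
python3 - <<'E'
from h import *
goal(.5907,.0249,.1034,-2.68)
E
```

```text
goal 0.5907 0.0249 0.1034 -2.68 -> shift [ 0.  -0.3  1.9] rot [ 0.0013 -0.0002 -0.0005] | now [0.591  0.0249 0.1053] th -2.71 w 0.641 F [-0.3 -0.3 -3.7] t 39.45 q7 0.12
```

Call:
apply_moves(
  moves="0 -0.2 0.7 0.001 0 0 0; 0 -0.2 1.3 0.001 0 0 0; 0 -0.2 1.6 0.001 0 0 0; 0 -0.2 1.6 0.001 0 0 0; 0 -0.2 1.6 0.001 0 0 0; 0 -0.2 1.6 0.001 0 0 0",
)

```text
time_s: 40.05
tool_pos: [0.5908, 0.0249, 0.1037]
tool_rot: [0.0, 0.724, 0.69, 0.0]
wrist_force: [1.4, -0.1, -3.6]
width: 0.641
```

Call:
apply_moves(
  moves="0 0 0.3 0 0 0 0; 0 0 0.5 0 0 0 0; 0 0 0.5 0 0 0 0; 0 0 0.5 0 0 0 0",
)

```text
time_s: 40.45
tool_pos: [0.5908, 0.0249, 0.1034]
tool_rot: [0.0, 0.724, 0.69, 0.0]
wrist_force: [-0.2, -1.0, -1.7]
width: 0.64
```

Contact. Release and retreat.

Call:
apply_moves(
  moves="0 0 0.2 0 0 0 0; 0 0 0.2 0 0 0 0.7; 0 0 0.2 0 0 0 0.8; 0 0 0 0 0 0 1; 0 0 0 0 0 0 1; 0 0 0 0 0 0 1; 0 0 -15 0 0 0 1; 0 0 -45 0 0 0 1; 0 0 -85 0 0 0 1; 0 0 -107 0 0 0 1; 0 0 -107 0 0 0 1; 0 0 -107 0 0 0 1",
)

```text
time_s: 41.65
tool_pos: [0.5909, 0.0249, 0.2113]
tool_rot: [0.0, 0.724, 0.69, 0.001]
wrist_force: [0.1, 0.1, -0.7]
width: 1.005
```

```bash
python3 - <<'E'
from h import *
goal(.4085,.2642,.21,-2.61)
E
```

```text
goal 0.4085 0.2642 0.21 -2.61 -> shift [ 230.5 -193.5    1.2] rot [ 0.0017 -0.001  -0.0016] | now [0.5909 0.0249 0.2113] th -2.7 w 1.005 F [ 0.1  0.1 -0.7] t 41.65 q7 0.05
```

Call:
apply_moves(
  moves="12 -10 0 0 0 0 1; 35 -30 0 0 0 0 1; 65 -55 0 0 0 0 1; 95 -80 0 0 0 0 1; 125 -105 0 0 0 0 1; 155 -130 0 0 0 -0.002 1; 180 -151 1 0.001 -0.001 -0.002 1; 205 -172 1 0.001 -0.001 -0.002 1; 222 -186 1 0.001 -0.001 -0.002 1; 230.5 -193.5 1 0.001 -0.001 -0.002 1; 230.5 -193.5 1 0.001 -0.001 -0.002 1; 230.5 -193.5 1 0.001 -0.001 -0.002 1",
)

```text
time_s: 42.85
tool_pos: [0.4086, 0.2633, 0.2098]
tool_rot: [0.001, 0.723, 0.691, -0.0]
wrist_force: [0.1, 0.1, -0.6]
width: 0.997
```

Call:
apply_moves(
  moves="0 0 0 0 0 0 1; 0 0 0 0 0 0 1; 0 0 0 0 0 0 1",
)

```text
time_s: 43.15
tool_pos: [0.4091, 0.2625, 0.2098]
tool_rot: [0.001, 0.724, 0.69, -0.0]
wrist_force: [0.5, -0.3, 0.2]
width: 1.002
```

```bash
python3 - <<'E'
from h import *
goal(.4085,.2642,.1013,-2.61)
cv2.imwrite('pics/s15.png',get_image('scene')['img'])
E
```

```text
goal 0.4085 0.2642 0.1013 -2.61 -> shift [  1.8  -0.8 108.5] rot [ 0.0005  0.0014 -0.0023] | now [0.4091 0.2625 0.2098] th -2.74 w 1.002 F [ 0.5 -0.3  0.2] t 43.15 q7 -0.61
```

View pics/s15.png

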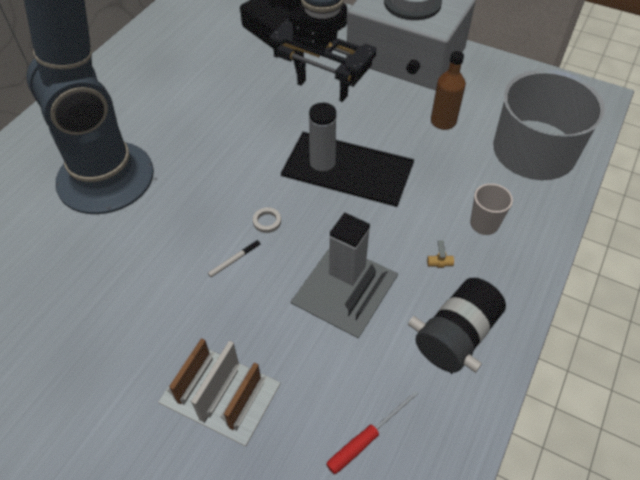

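The square is back on the caddy, upright, at about (349,250); the board stands in the rack at (215,380). Now the round canister.

Call:
apply_moves(
  moves="1.8 -0.8 15 0 0.001 -0.002 1; 1.8 -0.8 40 0 0.001 -0.002 1; 1.8 -0.8 65 0 0.001 -0.002 1; 1.8 -0.8 90 0 0.001 -0.002 1; 1.8 -0.8 105 0 0.001 -0.002 1; 1.8 -0.8 108.5 0 0.001 -0.002 1; 1.8 -0.8 108.5 0 0.001 -0.002 1; 1.8 -0.8 108.5 0 0.001 -0.002 1; 1.8 -0.8 108.5 0 0.001 -0.002 1",
)

```text
time_s: 44.1
tool_pos: [0.409, 0.2649, 0.1023]
tool_rot: [0.0, 0.723, 0.691, 0.001]
wrist_force: [0.0, 1.1, 0.5]
width: 1.001
```

```bash
python3 - <<'E'
from h import *
goal(.4085,.2642,.1013,-2.61)
E
```

```text
goal 0.4085 0.2642 0.1013 -2.61 -> shift [-0.7 -0.5  1. ] rot [ 0.002  -0.0013  0.0001] | now [0.409  0.2649 0.1023] th -2.6 w 1.001 F [0.  1.1 0.5] t 44.1 q7 -0.52
```

Call:
apply_moves(
  moves="-0.7 -0.5 1 0.002 -0.001 0 1; -0.7 -0.5 1 0.002 -0.001 0 1; -0.7 -0.5 1 0.002 -0.001 0 0.7; -0.7 -0.5 1 0.002 -0.001 0 0.4; -0.7 -0.5 1 0.002 -0.001 0 0; -0.7 -0.5 1 0.002 -0.001 0 0; -0.7 -0.5 1 0.002 -0.001 0 0; -0.7 -0.5 1 0.002 -0.001 0 0; -0.7 -0.5 1 0.002 -0.001 0 0",
)

```text
time_s: 45.0
tool_pos: [0.4085, 0.2642, 0.1013]
tool_rot: [-0.0, 0.723, 0.691, 0.0]
wrist_force: [-0.9, -0.5, -0.3]
width: 0.662
```

```bash
python3 - <<'E'
from h import *
goal(.5873,-.0467,.21,-2.61)
E
```

```text
goal 0.5873 -0.0467 0.21 -2.61 -> shift [-302.4  192.7 -108.8] rot [-0.     -0.0002  0.0001] | now [0.4085 0.2642 0.1013] th -2.6 w 0.662 F [-0.9 -0.5 -0.3] t 45.0 q7 -0.52
```

Call:
apply_moves(
  moves="0 0 -8 0 0 0 0; 0 0 -25 0 0 0 0; 0 0 -50 0 0 0 0; 0 0 -80 0 0 0 0; 0 0 -110 0 0 0 0; 0 0 -140 0 0 0 0; -5 3 -165 0 0 0 0; -25 16 -175 0 0 0 0; -50 32 -175 0 0 0 0; -80 51 -175 0 0 0 0; -110 70 -175 0 0 0 0; -140 89 -175 0 0 0 0",
)

```text
time_s: 46.2
tool_pos: [0.4909, 0.1188, 0.2762]
tool_rot: [-0.0, 0.723, 0.691, -0.0]
wrist_force: [1.3, 0.6, -3.0]
width: 0.662
```

Call:
apply_moves(
  moves="-5 3 0 0 0 0 0; -5 3 0 0 0 0 0; -5 3 0 0 0 0 0; -5 3 0 0 0 0 0",
)

```text
time_s: 46.6
tool_pos: [0.4928, 0.1153, 0.2759]
tool_rot: [-0.001, 0.722, 0.692, -0.0]
wrist_force: [0.6, -0.5, -3.6]
width: 0.66
```

```bash
python3 - <<'E'
from h import *
goal(.5873,-.0467,.276,-2.61)
E
```

```text
goal 0.5873 -0.0467 0.276 -2.61 -> shift [-157.8  101.3   -0.3] rot [-0.0019 -0.0006  0.0032] | now [0.4928 0.1153 0.2759] th -2.43 w 0.66 F [ 0.6 -0.5 -3.6] t 46.6 q7 -0.25
```

Call:
apply_moves(
  moves="-12 8 0 0 0 0 0; -35 22 0 -0.001 0 0.001 0; -65 42 0 -0.002 -0.001 0.003 0; -95 61 0 -0.002 -0.001 0.003 0; -120 77 0 -0.002 -0.001 0.003 0; -142 91 0 -0.002 -0.001 0.003 0; -155 99 0 -0.002 -0.001 0.003 0; -157.8 101.3 0 -0.002 -0.001 0.003 0; -157.8 101.3 0 -0.002 -0.001 0.003 0; -157.8 101.3 0 -0.002 -0.001 0.003 0; -157.8 101.3 0 -0.002 -0.001 0.003 0",
)

```text
time_s: 47.7
tool_pos: [0.587, -0.0449, 0.2756]
tool_rot: [-0.0, 0.722, 0.692, 0.0]
wrist_force: [0.6, 0.1, -2.6]
width: 0.66
```

```bash
python3 - <<'E'
from h import *
get_image('top');goal(.5873,-.0467,.255,-2.61)
E
```

```text
goal 0.5873 -0.0467 0.255 -2.61 -> shift [-1.5  0.3 20.7] rot [-0.0001 -0.0004  0.0022] | now [ 0.5871 -0.0452  0.2757] th -2.49 w 0.661 F [ 0.3  0.4 -3.9] t 47.75 q7 0.17
```

Call:
apply_moves(
  moves="-1.5 0.3 15 0 0 0.002 0; -1.5 0.3 40 0 0 0.002 0; -1.5 0.3 65 0 0 0.002 0; -1.5 0.3 90 0 0 0.002 0; -1.5 0.3 110 0 0 0.002 0; -1.5 0.3 120 0 0 0.002 0; -1.5 0.3 120 0 0 0.002 0; -1.5 0.3 120 0 0 0.002 0; -1.5 0.3 120 0 0 0.002 0",
)

```text
time_s: 48.65
tool_pos: [0.5882, -0.0468, 0.1568]
tool_rot: [0.001, 0.723, 0.691, 0.001]
wrist_force: [0.6, 0.2, -3.6]
width: 0.66
```

```bash
python3 - <<'E'
from h import *
goal(.5873,-.0467,.1033,-2.61)
E
```

```text
goal 0.5873 -0.0467 0.1033 -2.61 -> shift [ 0.1 -1.  53.5] rot [ 0.0023 -0.0006  0.0002] | now [ 0.5882 -0.0468  0.1568] th -2.6 w 0.66 F [ 0.6  0.2 -3.6] t 48.65 q7 0.25
```

Call:
apply_moves(
  moves="0 -0.9 10 0.001 0 0 0; 0 -0.9 22 0.001 0 0 0; 0 -0.9 34 0.001 0 0 0; 0 -0.9 44 0.001 0 0 0; 0 -0.9 50 0.001 0 0 0; 0 -0.9 52 0.001 0 0 0; 0 -0.9 52 0.001 0 0 0; 0 -0.9 52 0.001 0 0 0; 0 -0.9 52 0.001 0 0 0",
)

```text
time_s: 49.55
tool_pos: [0.5878, -0.0468, 0.1054]
tool_rot: [0.001, 0.723, 0.691, 0.001]
wrist_force: [0.3, 0.7, -3.3]
width: 0.66
```

```bash
python3 - <<'E'
from h import *
goal(.5873,-.0467,.1033,-2.61)
E
```

```text
goal 0.5873 -0.0467 0.1033 -2.61 -> shift [ 0.1 -0.5  2.1] rot [ 0.0023 -0.0007  0.0002] | now [ 0.5878 -0.0468  0.1054] th -2.6 w 0.66 F [ 0.3  0.7 -3.3] t 49.55 q7 0.29
```

Call:
apply_moves(
  moves="0 -0.4 0.7 0.002 0 0 0; 0 -0.4 1.4 0.002 0 0 0; 0 -0.4 1.9 0.002 0 0 0; 0 -0.4 2.1 0.002 0 0 0; 0 -0.4 2.1 0.002 0 0 0; 0 -0.4 2.1 0.002 0 0 0",
)

```text
time_s: 50.15
tool_pos: [0.5874, -0.0468, 0.1033]
tool_rot: [-0.0, 0.723, 0.691, 0.0]
wrist_force: [-0.6, 0.3, -2.3]
width: 0.661
```

Call:
apply_moves(
  moves="0 0 0.3 0 0 0 0; 0 0 0.3 0 0 0 0; 0 0 0.3 0 0 0 0.7; 0 0 0.2 0 0 0 0.8; 0 0 0 0 0 0 1; 0 0 0 0 0 0 1; 0 0 0 0 0 0 1; 0 0 -15 0 0 0 1; 0 0 -45 0 0 0 1; 0 0 -85 0 0 0 1; 0 0 -130 0 0 0 1; 0 0 -130 0 0 0 1",
)

```text
time_s: 51.35
tool_pos: [0.5913, -0.0482, 0.2409]
tool_rot: [0.004, 0.723, 0.691, 0.005]
wrist_force: [-0.5, -0.2, -0.4]
width: 0.999
```

Call:
apply_moves(
  moves="0 0 -20 0 0 0 1; 0 60 -40 0 0 0 1; -10 30 -40 0 0 0 1; -25 15 -40 0 0 0 1; -40 12 -40 0 0 0 1; -43 12 -36 0 0 0 1; -43 12 -36 0 0 0 1; -43 12 -36 0 0 0 1; -43 12 -36 0 0 0 1",
)

```text
time_s: 52.25
tool_pos: [0.6013, -0.0908, 0.2768]
tool_rot: [0.004, 0.723, 0.691, 0.005]
wrist_force: [-0.3, 0.6, -0.7]
width: 1.005
```

```bash
python3 - <<'E'
from m import *
goal(.6,-.09,.27,-2.65)
cv2.imwrite('pics/w16.png',im)
c=big(g<45,(240,10,345,128));print(cv2.minAreaRect(c));summ('sq',c,.146)
c=big(g<45,(240,128,340,235));(x,y),ax,a=cv2.fitEllipse(c);print('rd',x,y,onz(K,P,[[x,y]],.156)*1e3)
E
```

```text
goal 0.6 -0.09 0.27 -2.65 -> shift [ 0.8 -1.4  6.8] rot [ 0.0138 -0.002   0.0016] | now [ 0.6013 -0.0909  0.2769] th -2.56 w 1.002 F [-0.2  0.2 -0.4] t 52.3 q7 0.26
((288.0, 71.0), (84.0, 78.0), 90.0)
sq [591.1  24.9 146. ] sz [53.  54.5] ang [ -2.26 -91.97]
rd 289.23077392578125 174.16534423828125 [[588.31526186 -44.63268252 156.        ]]
```

View pics/w16.png

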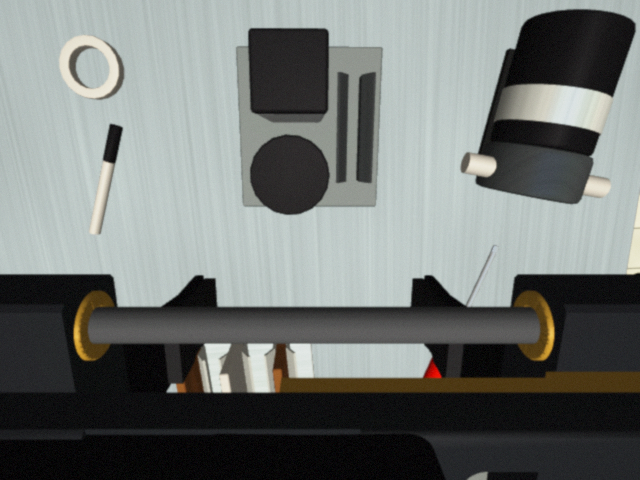

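Call:
apply_moves(
  moves="0 -20 -20 0 0 0 1; 0 -55 -40 0 0 0 1; 0 -90 -50 0 0 0 1; 0 -120 -50 0 0 0 1; 0 -120 -50 0 0 0 1; 0 -120 -50 0 0 0 1; 0 -120 -50 0 0 0 1",
)

```text
time_s: 53.0
tool_pos: [0.4817, -0.0851, 0.3253]
tool_rot: [0.005, 0.722, 0.691, 0.005]
wrist_force: [0.4, -0.6, 0.1]
width: 0.997
```

```bash
python3 - <<'E'
from h import *
goal(.5,-.09,.3,-2.65)
cv2.imwrite('pics/s17.png',get_image('scene')['img'])
im=get_image('top')['img'];g=im.max(2);g0=cv2.imread('pics/top0.png').max(2)
for n,gg in (('before',g0),('after',g)):
    c=big(gg<50,(280,160,328,215));m=cv2.moments(c);print(n,m['m10']/m['m00'],m['m01']/m['m00'],m['m00'])
cv2.imwrite('pics/t17.png',im)
E
```

```text
goal 0.5 -0.09 0.3 -2.65 -> shift [-4.1 18.1 25.6] rot [ 0.0144 -0.0015  0.0024] | now [ 0.4817 -0.0851  0.3253] th -2.51 w 0.997 F [ 0.4 -0.6  0.1] t 53.0 q7 0.11
before 304.6775126536515 184.881417208966 1383.0
after 304.50270688321734 185.4002320185615 1293.0
```

View pics/s17.png

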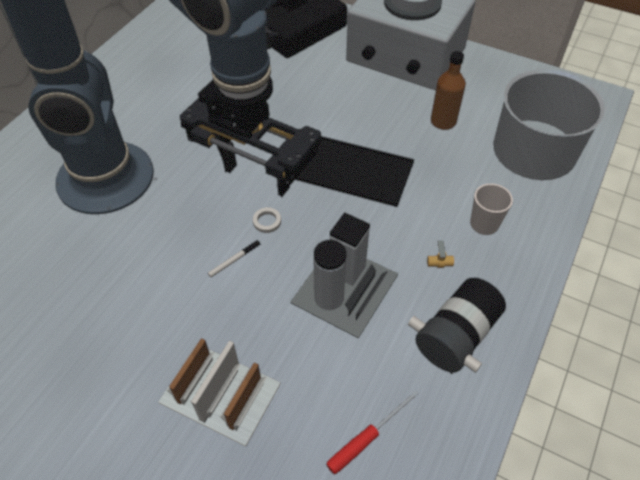

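The scene shows both canisters upright at (330,275) and (349,250), the board upright in the middle slot at (215,380), and the arm clear. Handing in.

```bash
python3 -c "
from workcell import workorder; print(workorder.job_done())"
```

```text
the job is handed in; nothing more can be done
None
```

The job is done and handed in at about 53 s. I set both canisters upright on the tray, lifted the white board out, and stood it in the rack's middle slot. Then I put the square canister and after it the round one back on the caddy.

**Last checks**
- **Canisters:** the wrist camera put the square canister at (591.1, 24.9) mm, against (591.2, 24.9) before. The round one was at (588.3, −44.6) mm, against (588.2, −44.6) before. Both stand upright in the final scene picture.
- **Board:** lengthwise, its centre is within about 0.2 mm of the rack's centre by the wrist view. It stands upright between the two wooden boards, which were not touched.
- **Forces:** the largest wrist force I read between moves was about 5 N.
- **Disagreements:** the top camera read about 1–3 mm lower in x than the wrist camera, close to the stated calibration, so I relied on the wrist camera. In the top view, the square lid's centre came out 0.2–0.5 px from its first position, but the lid's outline there also differed (1383 against 1293 px area). I did not take a final top-view reading of the round canister or the board.

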